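# Clamp a battery plate stack with a click-on sleeve

### The arm

A 6-joint arm with a two-finger parallel gripper is mounted at the origin on the work surface. World frame = base frame: x ahead of the robot, y to its left, z up, the work surface at z = 0. Lengths are in mm, angles in rad, forces in N, time in s.
With the tool pointing down it reaches from about 425 to 950 mm from the base axis. Payload 3.5 kg.
Tool frame: the origin (TCP) lies on the centre line of the jaws, within the pads' length; the fingertips stand 25 mm ahead of it and the grasp point (between the pads) lies 6 mm ahead of it; x points along the fingers, z is the direction in which the jaws open and shut, and the axes are right-handed (so a half turn about x gives the same grasp; the last joint's range is limited). The gripper opens to 85 mm and grips with 20 to 120 N. Pads are 22 mm wide; open, the fingers measure 114 mm over their backs; the gripper's body (76 mm by 85 mm) begins 54 mm behind the grasp point. The pads swing forward as they close: fully open they stand 13 mm farther back than shut.
Start: joints at [1.08, 0.286, 1.577, -0, 1.279, -0.15], TCP at [225.576, 636.178, 256.325] pointing down, gripper open.
Joint ranges: [-2.77, 2.77], [-0.9, 2.22], [0.21, 2.48], [-1.53, 4.67], [0.24, 2.81], [-2.84, 2.84]. Speed limits (rad/s): [2.79, 2.79, 3.14, 3.14, 3.14, 3.14].

### API

Orientations are given as a unit quaternion [w, x, y, z].
In Python, from station import get_state, grab_frame, camera_params, job_done gives the robot as it stands.
- The arm moves only by the tool jog_arm, never from a script. Its argument "steps" is a list of rows, each a list of 7 numbers: the turn, a rotation vector about the tool's x, y, z in units of pi rad (1.0 is pi rad), then the shift along the tool's x, y, z in units of 80 mm (1.0 is 80 mm), then the closure, from 0 (fully open) to 1 (shut). In form: [[wx, wy, wz, dx, dy, dz, jaw], ...]. A call has 1 to 10 rows; each row is the pose to reach, as a shift and turn from the pose commanded when the call began, along the tool's axes at that moment, turning the shorter way round; what a row does not reach only later rows make up. A row lasts 1/10 s, in which the tool goes at most 50 mm and 8.59 degrees, less where a joint would pass 70% of its speed; a pose out of reach is approached as far as the arm can. A call with a number of a shift or a turn outside -1 to 1 is refused whole. A call with a gripper value outside its range is refused whole. The fingers move at their own pace and stop on an object; the grip force is fixed at half the most. Time passes only in rows, so rows that repeat a pose let the fingers close. It gives the time, the measured TCP pose, the force and the opening at its end, in the units of the state.
- get_state(): the state, without advancing time (a new reading comes with each control period).
- grab_frame(name): name is "scene" or "top" or "wrist"; returns (picture, depth): 384x512x3 uint8, blue, green, red; 384x512 float32, mm along the optical axis (not along the pixel's ray), 0 where there is no reading.
- camera_params(name): a dict with "fx", "fy", "cx", "cy" (pixels), "R" (3x3) and "t" (3): a world point X has camera coordinates R X + t. Camera axes: x right, y down, z forward; pixel columns grow to the right and rows downward; lengths in mm; the calibration is good to about 2 mm. A picture is of the moment at which its call begins: read the wrist's pose just before it. camera_params takes no time and is no camera call; for the wrist camera it gives the pose at the moment of the call.
- job_done(): hands the job in, once; it reports no verdict.
The state is a dict: "time_s": time; "qpos": joint angles; "joint_velocities": joint speeds; "joint_efforts": joint torques, N m; "tool_pos": TCP position; "tool_rot": TCP orientation; "force": force on the tool from outside, world axes, zero at the start; "moment": the same for the moment, N m; "gripper_width": finger opening in mm.
Only numpy, scipy, OpenCV 4.12 (cv2) and the standard library are available. Lean on these libraries where they do the work, as an engineer would, in place of code of your own. Each camera call takes 0.05 s, during which the arm holds its last target.

### The job

Clamp the grey plate stack in the blue fixture: set the stack down flat inside the nest, lay the clamp bar on top of it with its eye over the post, then push the brass sleeve, narrow-bored end down as it stands, onto the post past the two spring balls until it clicks and sits fully home on the bar. Then check the lock with a light upward pull on the sleeve until you feel the balls stop it, let it down home again and let go. Leave the can, pliers and scraper where they are.

Things in the scene. Friction and masses are not known exactly. Their poses are not given: they have to be found in the camera images.
- stack_mid (a point): Loose stack of grey lead battery plates, bound as one rigid block 50 mm (its x) by 90 mm (its y) by 44 mm high, about 0.7 kg, lying flat; small square lugs at its +y end, within the 90 mm. This point is its centre, 22 mm above its underside. Grasp it across the 50 mm. Either end may face the post.
- bar_grip (a point): Loose steel clamp bar, 12 mm thick, 36 mm wide, 189 mm long, about 0.35 kg, with an upright orange handle block on top, 22 mm (x) by 44 mm (y), 12 to 44 mm above the bar's underside; balanced near it. This point is the block's centre, 28 mm above the underside. The eye's centre is 80 mm from here along the bar's +y; the tail ends 80 mm along -y.
- bar_eye (a point): Centre of the clamp bar's eye, at its underside: a ring 58 mm across with a 37 mm hole, 12 mm thick, that passes freely over the post and its balls. When clamped, the bar's tail points to the nest and its handle is 80 mm from the post, so grip the sleeve across the fixture (fingers closing along the fixture's x).
- sleeve_mid (a point): Loose brass locking sleeve, 48 mm outside diameter, 70 mm long, standing upright, about 0.25 kg. This point is on its axis half-way up, 35 mm above its lower end. The lowest 20 mm have a 24 mm bore; above that the bore is 35 mm up to the open top. Home on the clamped bar this point is 47 mm above post_seat.
- nest (a point): Centre of the nest's floor, on the fixture's blue base plate (100 x 210 x 20 mm, bolted to the bench); z up, y along the fixture towards the post. The nest is a pocket 61 mm (x) by 101 mm (y) between steel lips 10 mm high: end lips, and on the long sides only short lips near the corners, open over the middle 63 mm for fingers.
- post_seat (a point): Point on the post's axis, on top of the heel block it stands on (60 x 56 mm, 44 mm above the nest floor, level with the top of a seated stack), 105 mm from nest along +y; axes as the nest's. The steel post is upright, 20 mm in diameter, and rises 71 mm above this point, its top 13 mm tapering to 8 mm diameter.
- ball_a: Brass spring ball, 16 mm in diameter, on the post's +x side, 42.3 mm above post_seat. This point is its centre, 7 mm from the post's axis when out: it stands 5 mm proud. The sleeve's narrow bore pushes it 3 mm in. Passing both balls takes about 5 to 12 N, down or up; going down, the sleeve is then snapped the last 5 mm down by about 7 N as they spring out (the click).
- ball_b: The like ball on the post's -x side. Both spring out above the sleeve's narrow bore about 4 mm before it is home (the click); at home the sleeve has about 4 mm of free play upward before the balls stop it, and it drops home by its own weight when let go.
- can: Bystander: loose green can, 66 mm in diameter, 85 mm tall; origin at the centre of its underside.
- pliers: Bystander: loose pliers with red handles, about 190 mm long, 14 mm thick, lying along its x; origin at its middle on the bench.
- scraper: Bystander: loose scraper with a wooden handle, 220 mm long, 18 mm thick, lying along its x; origin at its middle on the bench.
Things that resemble listed ones, but are neither listed nor needed, are in the scene too. There is more than one size of the part that bears nest; the job needs the larger. Of the things that look like the part that bears sleeve_mid, take the one that is farthest to the robot's left at the start.

How it is judged:
By the outcome, as a careful person would: the job done as asked, in the order asked, and still so for the second after the job is handed in, with the robot touching nothing.
It also fails if it takes over 72 s, if anything falls off the work surface, if the arm or the gripper's body presses on something with over 40 N, if the wrist force passes 120 N, or if a joint passes its speed limit or range.

## Working session

There is one attempt and no reset: what is moved stays moved. The work goes in short steps, Python scripts to look and compute and a tool call to move; the robot and the scene stay as the last step left them, time stands still between calls to the robot, and variables do not carry over. Pictures are saved under pics/ and viewed, and the job is handed in when it is done.

Besides the shell and the picture viewer there is one more tool, called after ">>>" in YAML: its name, and indented under it one key for each argument. jog_arm: Moves the arm, as the interface text tells. Its arguments: {"type":"object","properties":{"steps":{"type":"array","items":{"type":"array","items":{"type":"number","minimum":-1,"maximum":1}}}},"required":["steps"]}

```bash
ls; mkdir -p pics; cat > h.py <<'E'
from station import *
import numpy as np, cv2
from scipy.spatial.transform import Rotation as Ro
def world(name,depth,P,u,v):
    d=depth[int(v),int(u)]
    c=np.array([(u-P['cx'])/P['fx']*d,(v-P['cy'])/P['fy']*d,d])
    return np.array(P['R']).T@(c-np.array(P['t']))
def cloud(depth,P):
    v,u=np.mgrid[0:depth.shape[0],0:depth.shape[1]]
    c=np.stack([(u-P['cx'])/P['fx']*depth,(v-P['cy'])/P['fy']*depth,depth],-1)
    W=(c-np.array(P['t']))@np.array(P['R'])
    W[depth<=0]=np.nan
    return W
E
python3 - <<'E'
from h import *
print(get_state())
for n in ['scene','top']:
    P=camera_params(n);im,d=grab_frame(n);np.savez('pics/%s0.npz'%n,im=im,d=d,W=cloud(d,P))
    cv2.imwrite('pics/%s0.png'%n,cv2.resize(im,(800,600)))
    print(n,P)
E
```

```text
pics
{'time_s': 0.0, 'qpos': array([ 1.07999268e+00,  2.87209364e-01,  1.57818495e+00,  2.66131178e-05,
        1.27861329e+00, -1.50012708e-01]), 'joint_velocities': array([-1.22691876e-03, -1.76695775e-03,  5.89170307e-04, -1.22176620e-03,
       -7.59243375e-04,  2.44612582e-05]), 'joint_efforts': array([-1.44052261e-03, -4.05982769e+01, -2.92620581e+01, -2.77224490e-04,
        5.89808245e-03, -1.03628700e-06]), 'tool_pos': array([225.29409116, 635.65179535, 254.91367553]), 'tool_rot': array([ 0.57677889, -0.40834513,  0.57831329,  0.40759551]), 'force': array([0.33441552, 0.18733741, 0.28243585]), 'moment': array([-0.00366187,  0.01100347, -0.01324268]), 'gripper_width': 85.28242774333786}
scene {'fx': 472.6302204739789, 'fy': 472.6302204739789, 'cx': 243.66216636590997, 'cy': 193.54616274635308, 'R': array([[ 0.45445663,  0.89076025,  0.00391827],
       [ 0.70951974, -0.35932309, -0.60619193],
       [-0.53856375,  0.27826803, -0.79530874]]), 't': array([-203.34316528, -285.10880043, 1662.09143895])}
top {'fx': 496.7989123698084, 'fy': 496.7989123698084, 'cx': 261.23894539961015, 'cy': 193.17717082189978, 'R': array([[-1.74401033e-02, -9.99847419e-01,  9.90826293e-04],
       [-9.80059923e-01,  1.68987587e-02, -1.97982272e-01],
       [ 1.97935320e-01, -4.42390043e-03, -9.80205100e-01]]), 't': array([  -9.59127719,  510.86726924, 1759.86586359])}
```

View pics/scene0.png

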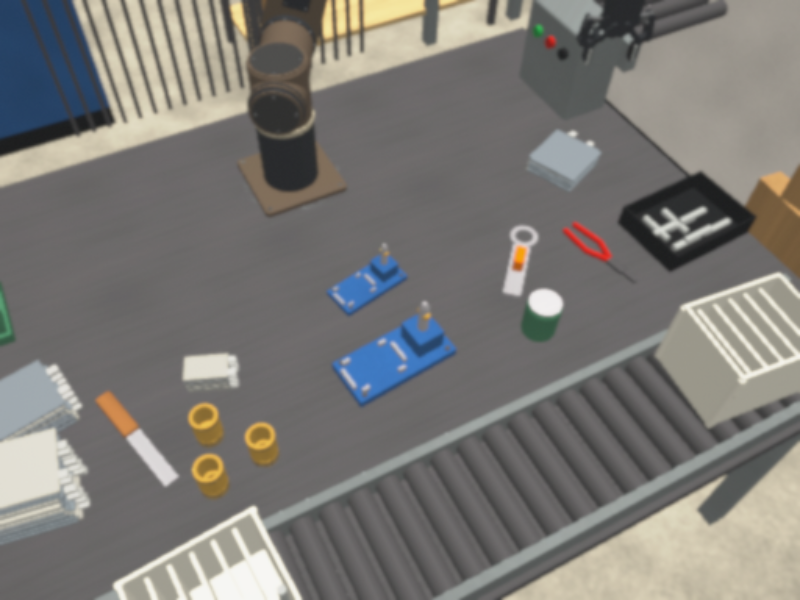

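View pics/top0.png

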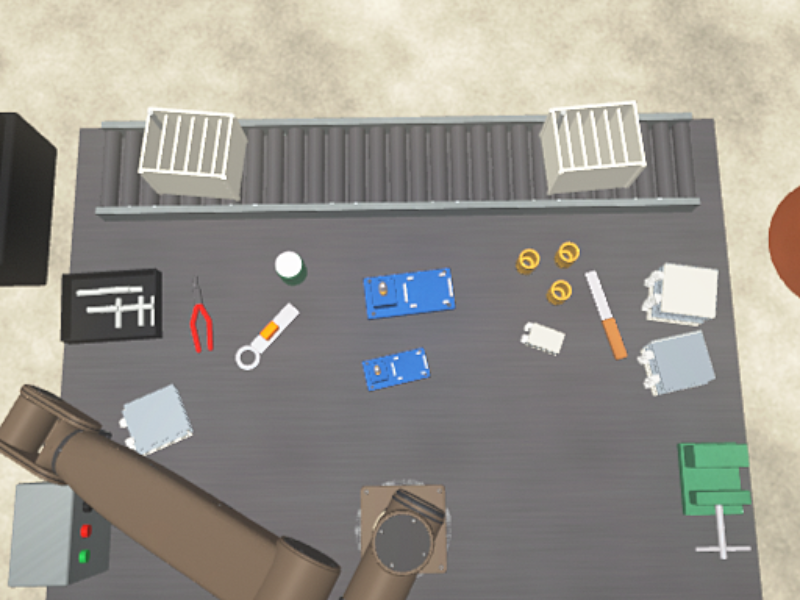

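Candidates, in `top0.png`:
- **Sleeves:** brass at (528,261), (568,253) and (560,291). Image left is the robot's +y, so (528,261) is the leftmost.
- **Fixtures:** blue at (409,293), about 200 mm, and (396,369), smaller. The job needs the first.
- **Stack:** the small lugged block at (543,338), about 90 mm. The others are bigger plates.
- **Bar:** at (268,330), with its eye at (248,357).

Next I'll confirm these in crops and measure them.

```bash
python3 - <<'E'
from h import *
z=np.load('pics/top0.npz');im,W=z['im'],z['W']
s=512/800
a=im[140:250,140:400]; cv2.imwrite('pics/c1.png',cv2.resize(a,None,fx=3,fy=3,interpolation=cv2.INTER_CUBIC))
def box(name,u0,u1,v0,v1,zmin,zmax):
    m=np.zeros(W.shape[:2],bool);m[int(v0*s):int(v1*s),int(u0*s):int(u1*s)]=1
    m&=(W[...,2]>zmin)&(W[...,2]<zmax)
    p=W[m]
    r=cv2.minAreaRect(p[:,:2].astype(np.float32))
    print(name,m.sum(),'rect',np.round(r[0],1),np.round(r[1],1),round(r[2],1),'zmed %.1f mean'%np.median(p[:,2]),np.round(p.mean(0),1), 'z5-95',np.percentile(p[:,2],[5,95]).round(1))
box('bench',450,500,330,400,-50,50)
box('stack',515,575,315,365,30,60)
box('slvA',512,545,240,280,55,90)
box('slvB',552,585,235,270,55,90)
box('slvC',543,576,275,308,55,90)
box('bar',230,305,295,375,6,20)
box('barhandle',230,305,295,375,30,60)
box('base',355,465,260,325,10,26)
box('heel',355,465,260,325,50,75)
box('post',355,465,260,325,95,150)
box('can',270,310,245,290,70,100)
E
```

```text
bench 1436 rect [ 369.2 -171.8] [116.6 166.2] 87.9 zmed 0.1 mean [ 3.686e+02 -1.720e+02  2.000e-01] z5-95 [-7.4  8.1]
stack 329 rect [ 423.3 -330. ] [89.3 50.6] 67.9 zmed 42.9 mean [ 422.  -331.4   43. ] z5-95 [35.2 51. ]
slvA 81 rect [ 603.7 -301.1] [46.7 46.8] 63.6 zmed 68.5 mean [ 603.6 -301.9   67.8] z5-95 [59.6 74.5]
slvB 83 rect [ 619.6 -395.5] [45.3 46.7] 58.6 zmed 68.3 mean [ 619.2 -395.7   67.4] z5-95 [56.7 75.7]
slvC 83 rect [ 527.3 -372. ] [46.5 46.6] 87.7 zmed 66.7 mean [ 527.8 -372.6   67.3] z5-95 [57.5 77.1]
bar 589 rect [449.6 320.2] [178.7 192.6] 89.5 zmed 9.9 mean [444.7 316.4  10.8] z5-95 [ 6.3 17.6]
barhandle 79 rect [451.5 306.7] [24.1 41.1] 46.5 zmed 42.5 mean [450.8 305.4  42.6] z5-95 [34.8 50.1]
base 1063 rect [545.7 -18.8] [255.5 154.2] 89.9 zmed 19.5 mean [538.  -32.6  19.2] z5-95 [12.1 25. ]
heel 215 rect [531.5  39.2] [60.4 55.9] 6.3 zmed 63.4 mean [528.9  39.1  63.2] z5-95 [55.  71.7]
post 39 rect [530.3  40.1] [18.1 26.4] 86.7 zmed 125.3 mean [528.8  39.1 122.4] z5-95 [106.8 136.5]
can 249 rect [595.3 256.1] [61.2 62.2] 46.8 zmed 85.0 mean [594.2 255.   84.2] z5-95 [73.1 92.2]
```

View pics/c1.png

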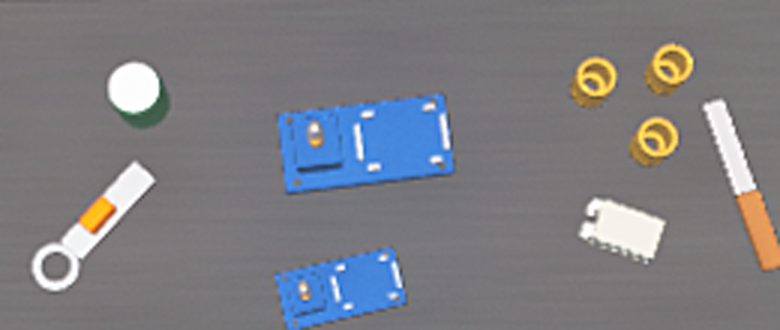

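`c1.png` agrees: the leftmost sleeve is at (595,78) with its open top up, the large fixture has its post at (315,133), and the block with lugs is at (625,230). Now a helper that turns targets into jog units.

```bash
cat > plan.py <<'E'
from h import *
import sys,json
# commanded pose estimate: measured
def Rt(q): return Ro.from_quat([q[1],q[2],q[3],q[0]])
def desired(yaw): # tool x down, tool z at yaw (deg)
    a=np.radians(yaw); x=np.array([0,0,-1.]); z=np.array([np.cos(a),np.sin(a),0]); y=np.cross(z,x)
    return Ro.from_matrix(np.stack([x,y,z],1))
def show():
    s=get_state();R=Rt(s['tool_rot']);m=R.as_matrix()
    yaw=np.degrees(np.arctan2(m[1,2],m[0,2]))
    print('t %.2f'%s['time_s'],'pos',s['tool_pos'].round(1),'yaw %.2f'%yaw,'tilt',np.round(m[2],3),'F',s['force'].round(1),'w %.1f'%s['gripper_width'],'q',s['qpos'].round(2))
    return s,R,yaw
def plan(pos,yaw):
    s,R,y0=show()
    # choose the nearer of yaw, yaw+180
    ys=yaw
    rv=(R.inv()*desired(ys)).as_rotvec()
    sh=R.inv().apply(np.array(pos)-s['tool_pos'])
    n=max(np.abs(sh).max()/80,1e-9)
    print('turn/pi',(rv/np.pi).round(3),'deg %.1f'%np.degrees(np.linalg.norm(rv)),'shift/80',(sh/80).round(3),'dist',np.linalg.norm(sh).round(1))
if __name__=='__main__':
    a=[float(v) for v in sys.argv[1:]]
    if a: plan(a[:3],a[3])
    else: show()
E
python3 plan.py; python3 plan.py 423 -330 250 -22.1;python3 plan.py 423 -330 250 157.9
python3 - <<'E'
from h import *
P=camera_params('wrist');s=get_state()
C=-np.array(P['R']).T@np.array(P['t']);print('cam',C,'fwd',np.array(P['R'])[2],'right',np.array(P['R'])[0], P['fx'])
im,d=grab_frame('wrist');cv2.imwrite('pics/w0.png',im)
E
```

```text
t 0.10 pos [225.4 635.7 255. ] yaw 70.47 tilt [-1.     0.    -0.002] F [0.7 0.6 0.3] w 85.5 q [ 1.08  0.29  1.58 -0.    1.28 -0.15]
t 0.10 pos [225.4 635.7 255. ] yaw 70.47 tilt [-1.     0.    -0.002] F [0.7 0.6 0.3] w 85.5 q [ 1.08  0.29  1.58 -0.    1.28 -0.15]
turn/pi [ 0.514 -0.001  0.   ] deg 92.6 shift/80 [  0.084  -6.364 -10.551] dist 985.7
t 0.10 pos [225.4 635.7 255. ] yaw 70.47 tilt [-1.     0.    -0.002] F [0.7 0.6 0.3] w 85.5 q [ 1.08  0.29  1.58 -0.    1.28 -0.15]
turn/pi [-0.486 -0.    -0.001] deg 87.4 shift/80 [  0.084  -6.364 -10.551] dist 985.7
cam [147.1680468  664.03651551 372.35313156] fwd [ 0.30053884 -0.10851331 -0.94757652] right [ 0.33455822  0.94237335 -0.00180705] 320.0975711335387
```

View pics/w0.png

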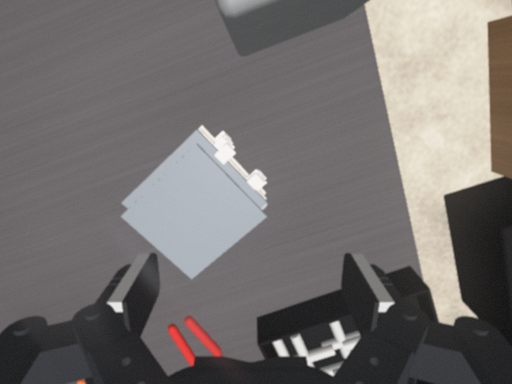

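```bash
cat > route.py <<'E'
from plan import *
def route(ways,start=None,rotn=None,jaw=0):
    if start is None:
        s,R,_=show();p=s['tool_pos'].copy()
    else: p,R=start
    for w in ways:
        tgt=np.array(w[:3]);Rf=desired(w[3]);tot=R.inv().apply(tgt-p)
        rv=(R.inv()*Rf).as_rotvec()
        # split by calls: max(|shift|)/80 with rotating frame: straight line in world
        d=tgt-p;k=int(np.ceil(max(np.linalg.norm(d[:2])/80,abs(d[2])/80)/1.3));k=max(k,1)
        while True:
            ok=True;q=p.copy();RR=R;out=[]
            for i in range(k):
                nx=p+d*(i+1)/k; Rn=R*Ro.from_rotvec(rv*(i+1)/k)
                sh=RR.inv().apply(nx-q)/80;r=(RR.inv()*Rn).as_rotvec()/np.pi
                if abs(sh).max()>1: ok=False
                sh=sh.round(3);r=r.round(4)
                n=max(np.linalg.norm(sh)*80/50,np.linalg.norm(r)*180/8.59)
                out.append((r,sh,n)); q=q+RR.apply(sh*80);RR=RR*Ro.from_rotvec(r*np.pi)
            if ok:break
            k+=1
        for r,sh,n in out: print(json.dumps(list(map(float,r))+list(map(float,sh))+[jaw]),'rows %.1f'%n)
        print('--',w); p=q;R=RR
E
python3 - <<'E'
from route import *
route([(500,250,280,30),(535,-40,280,6.3)])
E
```

```text
t 0.15 pos [225.3 635.8 255.2] yaw 70.48 tilt [-1.     0.    -0.002] F [ 0.3  0.3 -0.6] w 85.8 q [ 1.08  0.29  1.58 -0.    1.28 -0.15]
[0.0375, -0.0001, 0.0, -0.051, -0.808, -0.566, 0] rows 1.6
[0.0375, -0.0001, 0.0, -0.051, -0.869, -0.468, 0] rows 1.6
[0.0374, -0.0001, 0.0001, -0.051, -0.918, -0.362, 0] rows 1.6
[0.0375, -0.0001, -0.0, -0.051, -0.953, -0.252, 0] rows 1.6
[0.0375, -0.0001, 0.0, -0.052, -0.977, -0.138, 0] rows 1.6
[0.0375, -0.0001, 0.0, -0.051, -0.987, -0.022, 0] rows 1.6
-- (500, 250, 280, 30)
[0.0329, 0.0, 0.0, -0.0, -0.839, -0.358, 0] rows 1.5
[0.0329, 0.0, 0.0, -0.0, -0.872, -0.27, 0] rows 1.5
[0.0329, 0.0, 0.0, -0.0, -0.896, -0.179, 0] rows 1.5
[0.0329, 0.0, 0.0, -0.0, -0.908, -0.085, 0] rows 1.5
-- (535, -40, 280, 6.3)
```

>>> jog_arm:
  steps:
    - [0.038,0,0,-0.05,-0.81,-0.57,0]
    - [0.038,0,0,-0.05,-0.81,-0.57,0]

```text
time_s: 0.35
tool_pos: [271.9, 570.1, 259.5]
tool_rot: [0.601, -0.373, 0.601, 0.372]
force: [0.3, 0.2, 0.0]
gripper_width: 85.4
```

>>> jog_arm:
  steps:
    - [0.038,0,0,-0.05,-0.87,-0.47,0]
    - [0.038,0,0,-0.05,-0.87,-0.47,0]

```text
time_s: 0.55
tool_pos: [318.2, 504.7, 264.0]
tool_rot: [0.622, -0.336, 0.623, 0.335]
force: [-0.1, -0.2, -0.5]
gripper_width: 85.6
```

>>> jog_arm:
  steps:
    - [0.038,0,0,-0.05,-0.92,-0.36,0]
    - [0.038,0,0,-0.05,-0.92,-0.36,0]

```text
time_s: 0.75
tool_pos: [364.1, 440.2, 268.1]
tool_rot: [0.641, -0.298, 0.642, 0.297]
force: [0.2, -0.3, -0.7]
gripper_width: 85.5
```

>>> jog_arm:
  steps:
    - [0.038,0,0,-0.05,-0.95,-0.25,0]
    - [0.038,0,0,-0.05,-0.95,-0.25,0]

```text
time_s: 0.95
tool_pos: [409.4, 376.0, 272.2]
tool_rot: [0.658, -0.259, 0.658, 0.258]
force: [0.2, 0.3, 0.1]
gripper_width: 85.0
```

>>> jog_arm:
  steps:
    - [0.038,0,0,-0.05,-0.98,-0.14,0]
    - [0.038,0,0,-0.05,-0.98,-0.14,0]

```text
time_s: 1.15
tool_pos: [454.8, 311.1, 276.3]
tool_rot: [0.672, -0.219, 0.672, 0.219]
force: [-0.5, -0.4, 0.7]
gripper_width: 85.1
```

>>> jog_arm:
  steps:
    - [0.038,0,0,-0.05,-0.99,-0.02,0]
    - [0.038,0,0,-0.05,-0.99,-0.02,0]

```text
time_s: 1.35
tool_pos: [500.4, 246.2, 280.3]
tool_rot: [0.684, -0.179, 0.684, 0.178]
force: [0.4, 0.2, -0.1]
gripper_width: 85.3
```

>>> jog_arm:
  steps:
    - [0.033,0,0,0,-0.84,-0.36,0]
    - [0.033,0,0,0,-0.84,-0.36,0]

```text
time_s: 1.55
tool_pos: [507.5, 173.1, 279.9]
tool_rot: [0.692, -0.143, 0.693, 0.142]
force: [0.4, 0.7, 0.7]
gripper_width: 85.1
```

>>> jog_arm:
  steps:
    - [0.033,0,0,0,-0.87,-0.27,0]
    - [0.033,0,0,0,-0.87,-0.27,0]

```text
time_s: 1.75
tool_pos: [515.0, 100.7, 280.0]
tool_rot: [0.699, -0.107, 0.699, 0.106]
force: [-0.1, 0.9, 0.2]
gripper_width: 85.3
```

>>> jog_arm:
  steps:
    - [0.033,0,0,0,-0.9,-0.18,0]
    - [0.033,0,0,0,-0.9,-0.18,0]

```text
time_s: 1.95
tool_pos: [522.9, 27.8, 280.1]
tool_rot: [0.703, -0.071, 0.704, 0.07]
force: [-1.1, 0.5, 0.0]
gripper_width: 85.4
```

>>> jog_arm:
  steps:
    - [0.033,0,0,0,-0.91,-0.085,0]
    - [0.033,0,0,0,-0.91,-0.085,0]
    - [0.033,0,0,0,-0.91,-0.085,0]
    - [0.033,0,0,0,-0.91,-0.085,0]

```text
time_s: 2.35
tool_pos: [530.8, -42.2, 279.9]
tool_rot: [0.706, -0.034, 0.707, 0.035]
force: [-0.1, 0.2, -0.2]
gripper_width: 85.2
```

```bash
python3 - <<'E'
from plan import *
show();P=camera_params('wrist')
im,d=grab_frame('wrist');cv2.imwrite('pics/w1.png',cv2.resize(im,(768,576)))
np.savez('pics/w1.npz',im=im,d=d,W=cloud(d,P));show()
E
```

```text
t 2.35 pos [530.8 -42.2 279.9] yaw 5.61 tilt [-1.     0.001 -0.001] F [-0.1  0.2 -0.2] w 85.2 q [-0.27 -0.05  1.9   0.    1.29 -0.37]
t 2.40 pos [530.8 -41.5 280. ] yaw 5.69 tilt [-1.     0.001 -0.001] F [ 0.1 -0.2 -0.1] w 85.6 q [-0.27 -0.05  1.9   0.    1.29 -0.37]
```

View pics/w1.png

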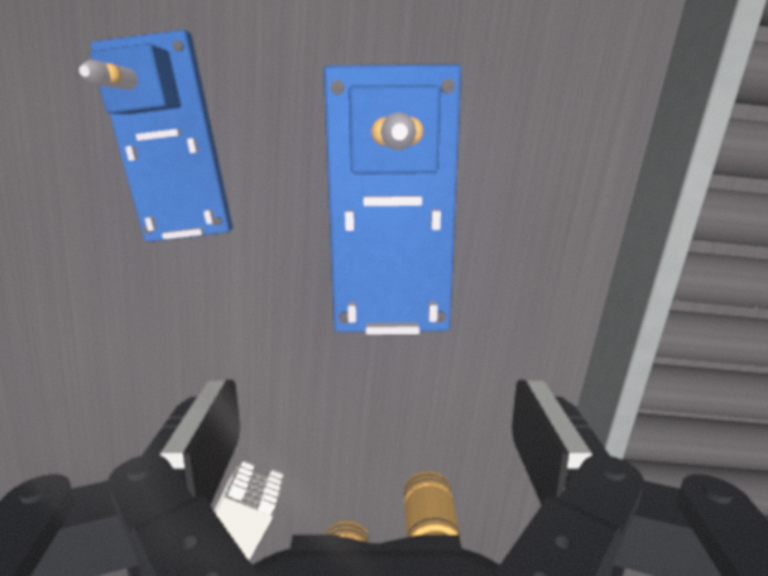

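The large fixture is seen square-on: post tip at (400,131), heel block around (395,128), end lips at (392,201) and (392,330). Measuring it.

```bash
cat >> h.py <<'E'
def ray(P,u,v,z):
    R=np.array(P['R']);C=-R.T@np.array(P['t']);r=R.T@np.array([(u-P['cx'])/P['fx'],(v-P['cy'])/P['fy'],1.])
    return C+r*(z-C[2])/r[2]
def rect(p):
    r=cv2.minAreaRect(p.astype(np.float32));return np.round(r[0],1),np.round(r[1],1),round(r[2],2)
E
python3 - <<'E'
from h import *
from plan import show
P=camera_params('wrist');z=np.load('pics/w1.npz');im,W=z['im'],z['W']
show()
s=1/1.5
for n,u,v,zz in [('posttip',400,131,135),('lip+y in',392,206,30),('lip-y in',392,325,30),('s1',350,220,30),('s2',436,220,30),('s3',352,313,30),('s4',434,313,30),
 ('b1',326,67,20),('b2',460,67,20),('b3',451,329,20),('b4',335,332,20),('h1',351,86,64),('h2',440,86,64),('h3',438,172,64),('h4',351,173,64)]:
    print(n,ray(P,u*s,v*s,zz).round(1))
hsv=cv2.cvtColor(im,cv2.COLOR_BGR2HSV);m=(hsv[...,0]>100)&(hsv[...,0]<125)&(hsv[...,1]>120)
m[:, :int(300*s)]=0
k=m&(W[...,2]>55)&(W[...,2]<72);print('heel',rect(W[k][:,:2]),np.median(W[k][:,2]))
# base outline by pixels projected on z=20
k=m.copy();k[:int(180*s)]=0
vv,uu=np.nonzero(k);pp=np.array([ray(P,a,b,20)[:2] for a,b in zip(uu,vv)]);print('base low part',rect(pp))
vv,uu=np.nonzero(m);pp=np.array([ray(P,a,b,20)[:2] for a,b in zip(uu,vv)]);print('base all',rect(pp))
lo=hsv[...,1]<50
k=(lo&(hsv[...,2]>190));k[:,:int(300*s)]=0;k[:,int(470*s):]=0;k[:int(190*s)]=0;k[int(340*s):]=0
vv,uu=np.nonzero(k);pp=np.array([ray(P,a,b,30)[:2] for a,b in zip(uu,vv)]);print('lips',rect(pp))
k=m&(W[...,2]>10)&(W[...,2]<30);k[:int(180*s)]=0;print('floor z',np.median(W[k][:,2]))
E
```

```text
t 2.40 pos [530.8 -41.5 280. ] yaw 5.69 tilt [-1.     0.001 -0.001] F [ 0.1 -0.2 -0.1] w 85.6 q [-0.27 -0.05  1.9   0.    1.29 -0.37]
posttip [535.   39.2 135. ]
lip+y in [540.5 -16.1  30. ]
lip-y in [ 551.3 -114.1   30. ]
s1 [509.4 -30.   30. ]
s2 [575.4 -23.5  30. ]
s3 [ 517.4 -106.7   30. ]
s4 [ 584.5 -100.    30. ]
b1 [482.9  76.8  20. ]
b2 [578.7  86.3  20. ]
b3 [ 602.7 -117.    20. ]
b4 [ 504.3 -129.5   20. ]
h1 [504.1  63.1  64. ]
h2 [561.   68.7  64. ]
h3 [567.3  15.1  64. ]
h4 [508.6   8.6  64. ]
heel (array([535.1,  38.3]), array([60.2, 55.9]), 6.57) 63.68799543658856
base low part (array([545.4, -60. ]), array([ 98.1, 126.1]), 6.21)
base all (array([541. , -19.8]), array([ 98.1, 207. ]), 6.21)
lips (array([546. , -65.1]), array([ 73.2, 113.4]), 6.22)
floor z 19.868145909422303
```

```bash
python3 - <<'E'
from route import *
route([(412,-355,230,-22)])
E
```

```text
t 2.40 pos [530.8 -41.5 280. ] yaw 5.69 tilt [-1.     0.001 -0.001] F [ 0.1 -0.2 -0.1] w 85.6 q [-0.27 -0.05  1.9   0.    1.29 -0.37]
[0.0308, -0.0, -0.0, 0.125, -0.75, -0.373, 0] rows 1.4
[0.0307, -0.0001, -0.0001, 0.124, -0.783, -0.299, 0] rows 1.4
[0.0308, -0.0, -0.0, 0.125, -0.809, -0.222, 0] rows 1.4
[0.0307, -0.0001, -0.0, 0.125, -0.825, -0.143, 0] rows 1.4
[0.0308, -0.0, -0.0001, 0.125, -0.836, -0.063, 0] rows 1.4
-- (412, -355, 230, -22)
```

>>> jog_arm:
  steps:
    - [0.031,0,0,0.12,-0.75,-0.37,0]
    - [0.031,0,0,0.12,-0.75,-0.37,0]

```text
time_s: 2.6
tool_pos: [506.6, -104.8, 270.1]
tool_rot: [0.707, -0.001, 0.708, 0.001]
force: [0.6, 0.6, 0.2]
gripper_width: 85.4
```

>>> jog_arm:
  steps:
    - [0.031,0,0,0.12,-0.78,-0.3,0]
    - [0.031,0,0,0.12,-0.78,-0.3,0]

```text
time_s: 2.8
tool_pos: [482.6, -167.9, 260.4]
tool_rot: [0.706, 0.034, 0.707, -0.034]
force: [0.3, 0.9, -0.0]
gripper_width: 85.3
```

>>> jog_arm:
  steps:
    - [0.031,0,0,0.12,-0.81,-0.22,0]
    - [0.031,0,0,0.12,-0.81,-0.22,0]

```text
time_s: 3.0
tool_pos: [459.0, -231.0, 250.9]
tool_rot: [0.703, 0.069, 0.704, -0.069]
force: [0.1, 0.7, -0.3]
gripper_width: 85.6
```

>>> jog_arm:
  steps:
    - [0.031,0,0,0.12,-0.83,-0.14,0]
    - [0.031,0,0,0.12,-0.83,-0.14,0]

```text
time_s: 3.2
tool_pos: [435.5, -294.1, 241.4]
tool_rot: [0.699, 0.103, 0.7, -0.103]
force: [0.0, 1.0, -0.8]
gripper_width: 85.7
```

>>> jog_arm:
  steps:
    - [0.031,0,0,0.12,-0.84,-0.06,0]
    - [0.031,0,0,0.12,-0.84,-0.06,0]
    - [0.031,0,0,0.12,-0.84,-0.06,0]
    - [0.031,0,0,0.12,-0.84,-0.06,0]

```text
time_s: 3.6
tool_pos: [412.8, -354.9, 232.2]
tool_rot: [0.694, 0.136, 0.694, -0.135]
force: [0.1, 0.4, 0.2]
gripper_width: 85.6
```

```bash
cat > snap.py <<'E'
from plan import *
n=sys.argv[1]
show();P=camera_params('wrist')
im,d=grab_frame('wrist');cv2.imwrite('pics/%s.png'%n,cv2.resize(im,(768,576)))
np.savez('pics/%s.npz'%n,im=im,d=d,W=cloud(d,P),K=np.array([P['fx'],P['fy'],P['cx'],P['cy']]),R=P['R'],t=P['t'])
E
python3 snap.py w2
```

```text
t 3.60 pos [ 412.8 -354.9  232.2] yaw -22.15 tilt [-1.     0.001 -0.   ] F [0.1 0.4 0.2] w 85.6 q [-0.9   0.02  1.92  0.    1.2  -0.51]
```

View pics/w2.png

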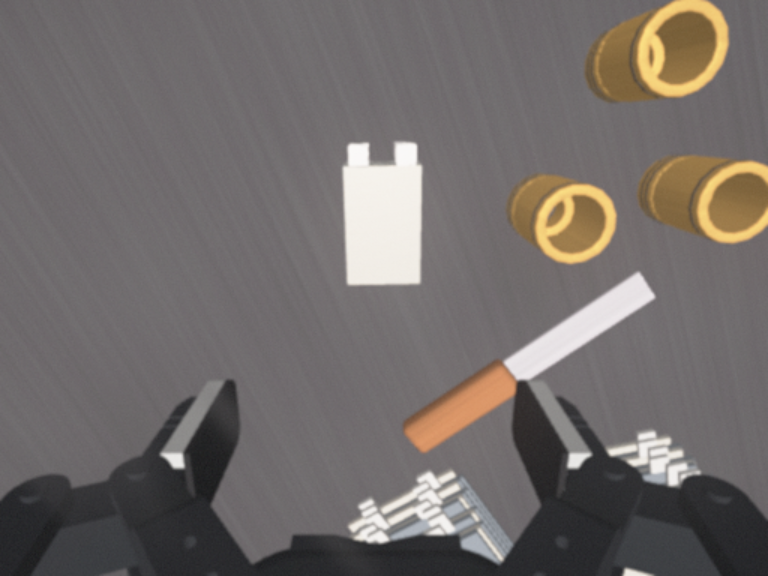

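The block with lugs at (383,222) is alone and clear of the scraper at (505,370) and the nearest sleeve at (540,210). The job's sleeve is the top-right one at (685,45).

```bash
python3 - <<'E'
from h import *
z=np.load('pics/w2.npz');im,W=z['im'],z['W'];P=dict(zip(['fx','fy','cx','cy'],z['K']),R=z['R'],t=z['t'])
m=np.zeros(W.shape[:2],bool);m[88:200,220:290]=1
k=m&(W[...,2]>35)&(W[...,2]<52);print('stack',rect(W[k][:,:2]),np.median(W[k][:,2]),k.sum())
for u,v,zz in [(343,166,44),(422,165,44),(421,284,44),(347,285,44),(348,144,44),(417,142,44)]: print(ray(P,u/1.5,v/1.5,zz).round(1))
print('sleeveA',[ray(P,u/1.5,v/1.5,70).round(1) for u,v in [(640,60),(728,35),(693,0),(680,97)]], ray(P,684/1.5,47/1.5,70))
E
```

```text
stack (array([ 426.3, -332.2]), array([89.6, 49.4]), 68.77) 43.51394081238127 4345
[ 415.6 -292.8   44. ]
[ 461.1 -310.7   44. ]
[ 433.5 -383.1   44. ]
[ 387.3 -365.    44. ]
[ 423.7 -281.9   44. ]
[ 463.1 -296.7   44. ]
sleeveA [array([ 585.5, -300.8,   70. ]), array([ 630.7, -306.4,   70. ]), array([ 616.7, -283.3,   70. ]), array([ 601.7, -327.1,   70. ])] [ 608.33645347 -303.3610325    70.        ]
```

```bash
python3 - <<'E'
from route import *
route([(426.5,-332,155,-21.3),(426.5,-332,92,-21.3),(426.5,-332,32,-21.3)])
E
```

```text
t 3.65 pos [ 413.  -354.7  232.4] yaw -22.11 tilt [-1.     0.001 -0.   ] F [ 0.4  0.5 -0.1] w 85.4 q [-0.9   0.02  1.92  0.    1.2  -0.51]
[-0.0045, -0.0, -0.0003, 0.967, 0.325, 0.05, 0] rows 1.6
-- (426.5, -332, 155, -21.3)
[-0.0, -0.0, 0.0, 0.788, 0.0, -0.0, 0] rows 1.3
-- (426.5, -332, 92, -21.3)
[-0.0, -0.0, 0.0, 0.75, 0.0, -0.0, 0] rows 1.2
-- (426.5, -332, 32, -21.3)
```

>>> jog_arm:
  steps:
    - [-0.0045,0,0,0.967,0.325,0.05,0]
    - [-0.0045,0,0,0.967,0.325,0.05,0]
    - [-0.0045,0,0,0.967,0.325,0.05,0]

```text
time_s: 3.95
tool_pos: [424.6, -328.5, 150.1]
tool_rot: [0.692, 0.132, 0.698, -0.128]
force: [-0.5, 0.4, -0.5]
gripper_width: 85.5
```

>>> jog_arm:
  steps:
    - [0,0,0,0.4,0,0,0]
    - [0,0,0,0.79,0,0,0]
    - [0,0,0,0.79,0,0,0]

```text
time_s: 4.25
tool_pos: [424.8, -331.3, 89.6]
tool_rot: [0.693, 0.132, 0.697, -0.129]
force: [-1.2, 0.9, 0.1]
gripper_width: 85.4
```

```bash
python3 snap.py w3
```

```text
t 4.25 pos [ 424.8 -331.3   89.6] yaw -21.33 tilt [-1.     0.003 -0.006] F [-1.2  0.9  0.1] w 85.4 q [-0.85  0.2   2.02 -0.    0.93 -0.48]
```

View pics/w3.png

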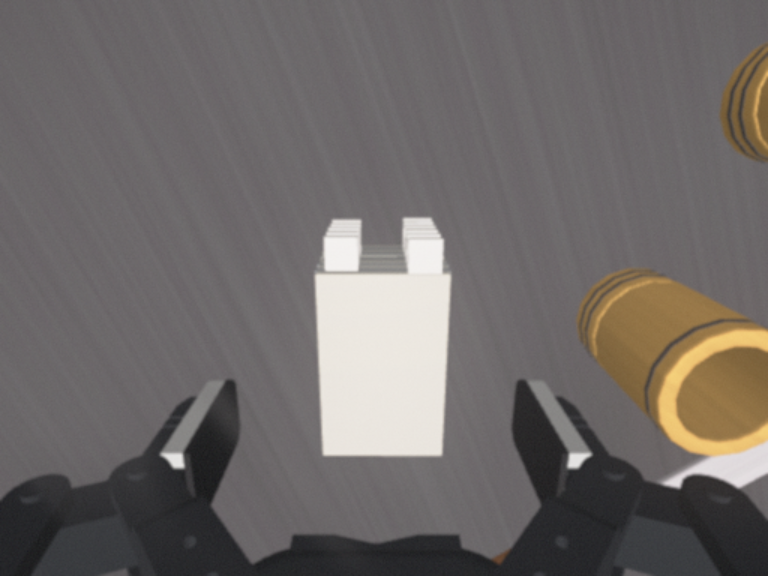

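Block centred between the fingers (gap centre 376, block 382). Descend and grip.

>>> jog_arm:
  steps:
    - [0,0,0,0.35,0,0.015,0]
    - [0,0,0,0.71,0,0.015,0]
    - [0,0,0,0.71,0,0.015,0]
    - [0,0,0,0.71,0,0.015,1]
    - [0,0,0,0.71,0,0.015,1]
    - [0,0,0,0.71,0,0.015,1]
    - [0,0,0,0.71,0,0.015,1]
    - [0,0,0,0.71,0,0.015,1]
    - [0,0,0,0.71,0,0.015,1]

```text
time_s: 5.2
tool_pos: [427.4, -334.9, 37.8]
tool_rot: [0.695, 0.131, 0.695, -0.132]
force: [-2.9, 0.7, 6.5]
gripper_width: 49.3
```

```bash
python3 snap.py w4
```

```text
t 5.20 pos [ 427.4 -334.9   37.8] yaw -21.36 tilt [-1.    -0.001  0.001] F [-2.9  0.7  6.5] w 49.3 q [-0.85  0.29  2.03 -0.    0.83 -0.48]
```

View pics/w4.png

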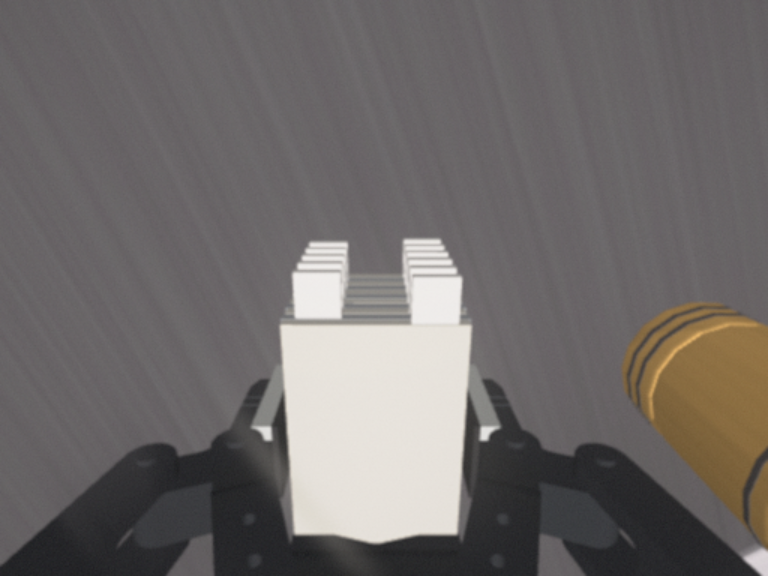

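Gripped at 49.3 mm, block square in the jaws. Lift a little and check.

>>> jog_arm:
  steps:
    - [0,0,0,-0.1,0,0,1]
    - [0,0,0,-0.4,0,0,1]
    - [0,0,0,-0.8,0,0,1]
    - [0,0,0,-0.8,0,0,1]

```text
time_s: 5.65
tool_pos: [429.0, -336.1, 103.5]
tool_rot: [0.698, 0.129, 0.692, -0.133]
force: [0.7, -1.0, -6.1]
gripper_width: 49.1
```

```bash
python3 snap.py w5; python3 - <<'E'
from route import *
route([(546,-65,140,6.2)],jaw=1)
E
```

```text
t 5.65 pos [ 429.  -336.1  103.5] yaw -21.42 tilt [-1.    -0.004  0.009] F [ 0.7 -1.  -6.1] w 49.1 q [-0.85  0.18  2.01  0.    0.94 -0.48]
t 5.70 pos [ 428.  -335.   101.1] yaw -21.41 tilt [-1.    -0.003  0.005] F [-0.5 -0.4 -8.2] w 49.3 q [-0.85  0.18  2.01  0.    0.94 -0.48]
[-0.0384, 0.0004, 0.0003, -0.124, 0.92, 0.036, 1] rows 1.5
[-0.0383, 0.0003, 0.0003, -0.122, 0.909, 0.146, 1] rows 1.5
[-0.0384, 0.0004, 0.0003, -0.123, 0.885, 0.254, 1] rows 1.5
[-0.0383, 0.0003, 0.0003, -0.121, 0.848, 0.358, 1] rows 1.5
-- (546, -65, 140, 6.2)
```

View pics/w5.png

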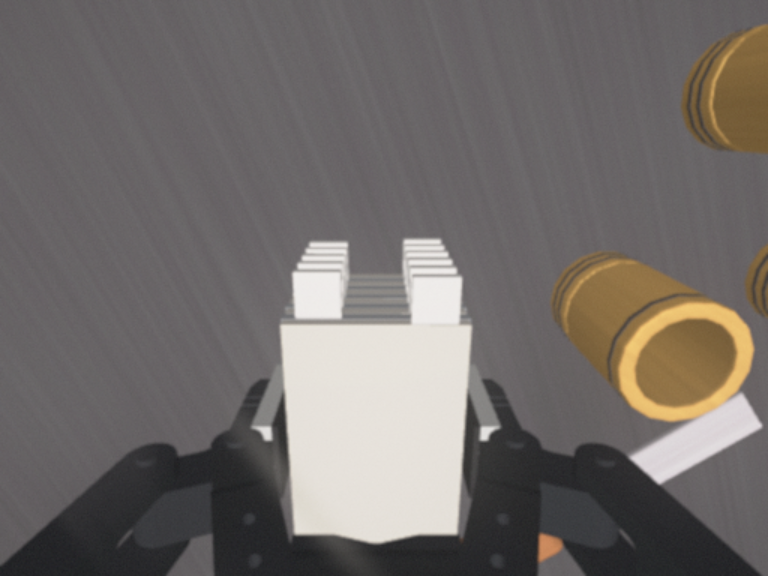

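```bash
python3 - <<'E'
from plan import *
z=np.load('pics/w4.npz');P=dict(zip(['fx','fy','cx','cy'],z['K']),R=z['R'],t=z['t']);W=z['W']
tcp=np.array([427.4,-334.9,37.8]);Rm=desired(-21.36)
for u,v in [(282,322),(470,322),(459,534),(294,534),(318,272),(437,276)]:
    print((u,v),Rm.inv().apply(ray(P,u/1.5,v/1.5,44)-tcp).round(1), W[int(v/1.5)+2*(1 if v<400 else -1),int(u/1.5)].round(1))
m=np.zeros(W.shape[:2],bool);m[225:340,205:300]=1;k=m&(abs(W[...,2]-44)<10);print(np.median(W[k][:,2]))
E
```

```text
(282, 322) [ -6.2  35.7 -24.4] [ 417.  -293.7   42.7]
(470, 322) [-6.2 35.6 22.7] [ 461.3 -310.9   43. ]
(459, 534) [ -6.2 -32.2  23.7] [ 431.  -417.3    0.6]
(294, 534) [ -6.2 -32.  -25.1] [ 367.4 -393.5   -0.5]
(318, 272) [ -6.2  48.7 -14.9] [ 430.  -285.8   39.3]
(437, 276) [-6.2 47.7 13.9] [ 457.4 -296.2   44.1]
43.49593062188281
```

```bash
python3 - <<'E'
from route import *
route([(547,-67.8,125,6.2)],jaw=1)
E
```

```text
t 5.70 pos [ 428.  -335.   101.1] yaw -21.41 tilt [-1.    -0.003  0.005] F [-0.5 -0.4 -8.2] w 49.3 q [-0.85  0.18  2.01  0.    0.94 -0.48]
[-0.0384, 0.0004, 0.0003, -0.077, 0.913, 0.042, 1] rows 1.5
[-0.0383, 0.0003, 0.0003, -0.076, 0.901, 0.151, 1] rows 1.5
[-0.0384, 0.0004, 0.0003, -0.075, 0.877, 0.258, 1] rows 1.5
[-0.0383, 0.0003, 0.0003, -0.075, 0.84, 0.362, 1] rows 1.5
-- (547, -67.8, 125, 6.2)
```

>>> jog_arm:
  steps:
    - [-0.038,0,0,-0.2,0.91,0.04,1]
    - [-0.038,0,0,-0.2,0.91,0.04,1]
    - [-0.038,0,0,-0.2,0.91,0.04,1]

```text
time_s: 6.0
tool_pos: [456.1, -263.6, 112.9]
tool_rot: [0.7, 0.09, 0.703, -0.087]
force: [0.6, -0.7, -7.2]
gripper_width: 49.4
```

>>> jog_arm:
  steps:
    - [-0.038,0,0,-0.1,0.9,0.15,1]
    - [-0.038,0,0,-0.1,0.9,0.15,1]
    - [-0.038,0,0,-0.1,0.9,0.15,1]

```text
time_s: 6.3
tool_pos: [485.7, -197.8, 120.9]
tool_rot: [0.705, 0.048, 0.707, -0.046]
force: [-0.5, -0.9, -7.3]
gripper_width: 49.2
```

>>> jog_arm:
  steps:
    - [-0.038,0,0,0,0.88,0.26,1]
    - [-0.038,0,0,0,0.88,0.26,1]
    - [-0.038,0,0,0,0.88,0.26,1]

```text
time_s: 6.6
tool_pos: [515.7, -131.6, 120.9]
tool_rot: [0.706, 0.005, 0.708, -0.004]
force: [-1.2, -0.1, -8.3]
gripper_width: 49.4
```

>>> jog_arm:
  steps:
    - [-0.038,0,0,0,0.84,0.36,1]
    - [-0.038,0,0,0,0.84,0.36,1]
    - [-0.038,0,0,0,0.84,0.36,1]
    - [-0.038,0,0,0,0.84,0.36,1]
    - [-0.038,0,0,0,0.84,0.36,1]

```text
time_s: 7.1
tool_pos: [545.3, -68.2, 122.0]
tool_rot: [0.706, -0.036, 0.707, 0.036]
force: [-1.0, 0.2, -7.7]
gripper_width: 49.0
```

```bash
python3 snap.py w6; python3 plan.py 547 -67.8 85 6.2
```

```text
t 7.10 pos [545.3 -68.2 122. ] yaw 5.87 tilt [-1.    -0.    -0.002] F [-1.   0.2 -7.7] w 49.0 q [-0.31  0.17  1.99 -0.    0.99 -0.41]
t 7.15 pos [545.4 -68.2 122.2] yaw 5.85 tilt [-1.     0.    -0.001] F [ 0.1 -0.6 -7.9] w 49.1 q [-0.31  0.17  1.98 -0.    0.99 -0.41]
turn/pi [-0.002 -0.    -0.   ] deg 0.4 shift/80 [0.465 0.003 0.021] dist 37.2
```

View pics/w6.png

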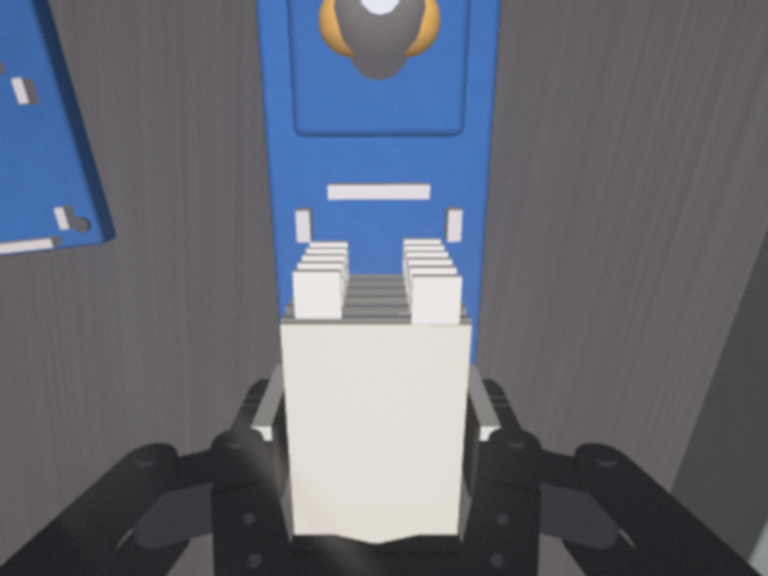

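```bash
python3 - <<'E'
from plan import *
z=np.load('pics/w6.npz');P=dict(zip(['fx','fy','cx','cy'],z['K']),R=z['R'],t=z['t'])
tcp=np.array([545.3,-68.2,122.1]);Rm=desired(5.86)
for n,u,v,zz in [('lip in',327,199,30),('lip in',430,199,30),('sl',313,209,30),('sr',446,209,30),('h1',293,135,64),('h2',465,134,64)]:
    w=ray(P,u/1.5,v/1.5,zz);print(n,w.round(1),Rm.inv().apply(w-tcp).round(1))
E
```

```text
lip in [518.3 -18.2  30. ] [ 92.1  52.5 -21.7]
lip in [562.7 -13.7  30. ] [92.1 52.5 22.9]
sl [512.6 -23.2  30. ] [ 92.1  48.2 -28. ]
sr [570.3 -17.2  30. ] [92.1 48.2 30. ]
h1 [507.9   7.9  64. ] [ 58.1  79.6 -29.4]
h2 [567.4  14.4  64. ] [58.1 79.9 30.4]
```

>>> jog_arm:
  steps:
    - [-0.002,0,0,0.1,-0.01,0.02,1]
    - [-0.002,0,0,0.35,-0.01,0.02,1]
    - [-0.002,0,0,0.6,-0.01,0.02,1]
    - [-0.002,0,0,0.72,-0.01,0.02,1]
    - [-0.002,0,0,0.75,-0.01,0.02,1]
    - [-0.002,0,0,0.75,-0.01,0.02,1]
    - [-0.002,0,0,0.75,-0.01,0.02,1]

```text
time_s: 7.85
tool_pos: [548.8, -68.0, 64.0]
tool_rot: [0.707, -0.039, 0.705, 0.039]
force: [-0.2, 0.1, -7.4]
gripper_width: 49.2
```

```bash
python3 snap.py w7
```

```text
t 7.85 pos [548.8 -68.   64. ] yaw 6.30 tilt [-1.    -0.001  0.002] F [-0.2  0.1 -7.4] w 49.2 q [-0.31  0.26  2.   -0.    0.88 -0.42]
```

View pics/w7.png

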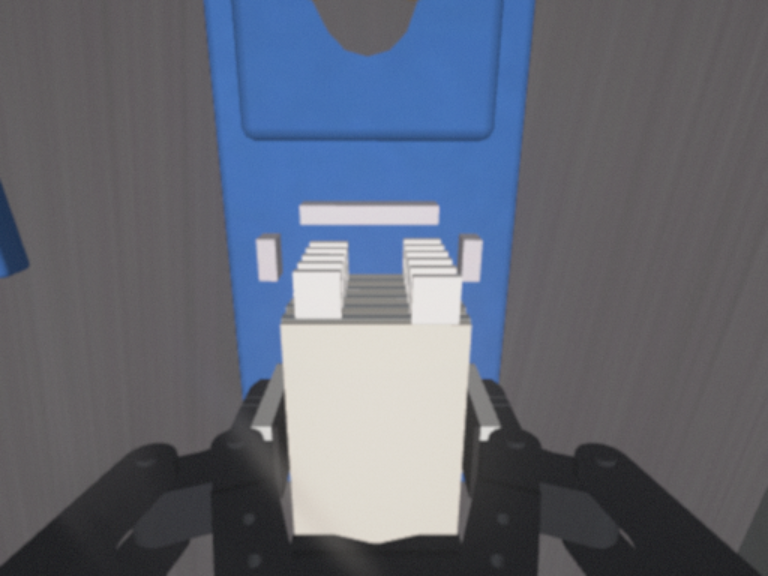

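Just above the floor: the side lips' inner edges at 279 and 459 (centre 369) against the stack's lugs (centre 375), so shift 2 mm back in x, lower and release.

>>> jog_arm:
  steps:
    - [0,0,0,0,0,-0.022,1]
    - [0,0,0,0.04,0,-0.022,1]
    - [0,0,0,0.075,0,-0.022,1]
    - [0,0,0,0.085,0,-0.022,1]
    - [0,0,0,0.085,0,-0.022,1]

```text
time_s: 8.4
tool_pos: [546.5, -67.9, 57.8]
tool_rot: [0.706, -0.039, 0.706, 0.039]
force: [-5.2, 1.6, 5.2]
gripper_width: 49.1
```

>>> jog_arm:
  steps:
    - [0,0,0,-0.01,0,0,0]
    - [0,0,0,-0.01,0,0,0]
    - [0,0,0,-0.01,0,0,0]
    - [0,0,0,-0.01,0,0,0]
    - [0,0,0,-0.01,0,0,0]

```text
time_s: 8.9
tool_pos: [546.3, -67.9, 57.0]
tool_rot: [0.706, -0.039, 0.706, 0.039]
force: [0.3, -0.1, 0.2]
gripper_width: 85.3
```

>>> jog_arm:
  steps:
    - [0,0,0,-0.3,0,0,0]
    - [0,0,0,-0.8,0,0,0]
    - [0,0,0,-0.8,0,0,0]

```text
time_s: 9.2
tool_pos: [549.9, -68.9, 126.8]
tool_rot: [0.71, -0.04, 0.702, 0.038]
force: [0.1, -0.7, 0.8]
gripper_width: 85.3
```

```bash
python3 snap.py w8;  python3 - <<'E'
from route import *
route([(545,-70,250,10),(420,290,250,46.5)])
E
```

```text
t 9.20 pos [549.9 -68.9 126.8] yaw 6.31 tilt [-1.    -0.005  0.01 ] F [ 0.1 -0.7  0.8] w 85.3 q [-0.31  0.16  1.98  0.    0.99 -0.42]
t 9.25 pos [548.5 -68.5 124.3] yaw 6.31 tilt [-1.    -0.003  0.007] F [-0.4  0.4 -0.4] w 85.3 q [-0.31  0.16  1.98  0.    0.99 -0.42]
[-0.0103, 0.0011, 0.0005, -0.786, -0.009, -0.017, 0] rows 1.3
[-0.0102, 0.001, 0.0005, -0.785, -0.008, -0.02, 0] rows 1.3
-- (545, -70, 250, 10)
[-0.0406, 0.0, 0.0, -0.0, 0.941, -0.152, 0] rows 1.5
[-0.0405, 0.0, 0.0, -0.0, 0.952, -0.03, 0] rows 1.5
[-0.0406, 0.0, 0.0, -0.0, 0.948, 0.09, 0] rows 1.5
[-0.0405, 0.0, 0.0, -0.0, 0.93, 0.21, 0] rows 1.5
[-0.0406, 0.0, 0.0, -0.0, 0.895, 0.327, 0] rows 1.5
-- (420, 290, 250, 46.5)
```

View pics/w8.png

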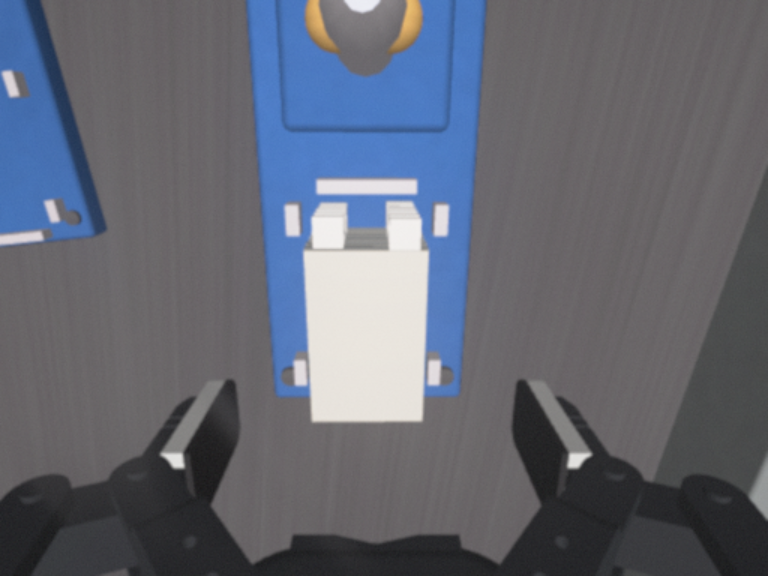

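Stack sits between all the lips; lugs end at (365,203), clear of the end lip at 195. Check that its top is flat.

```bash
python3 - <<'E'
from plan import *
z=np.load('pics/w8.npz');W=z['W'];
p=W[172:276,212:278].reshape(-1,3);A=np.c_[p[:,:2]-p[:,:2].mean(0),np.ones(len(p))];c=np.linalg.lstsq(A,p[:,2],rcond=None)[0];print('z',c[2],'slopes',c[:2])
k=np.zeros(W.shape[:2],bool);k[130:285,195:290]=1;k&=(W[...,2]>56)&(W[...,2]<72);print(rect(W[k][:,:2]))
q=W[60:84,200:290].reshape(-1,3);print('heel z',np.median(q[:,2]))
E
```

```text
** On entry to DLASCL parameter number  4 had an illegal value
 ** On entry to DLASCL parameter number  4 had an illegal valueTraceback (most recent call last):
  File "<stdin>", line 3, in <module>
    x, resids, rank, s = _umath_linalg.lstsq(a, b, rcond,
                         ~~~~~~~~~~~~~~~~~~~^^^^^^^^^^^^^
                                             signature=signature)
                                             ^^^^^^^^^^^^^^^^^^^^
    raise LinAlgError("SVD did not converge in Linear Least Squares")
numpy.linalg.LinAlgError: SVD did not converge in Linear Least Squares
```

>>> jog_arm:
  steps:
    - [-0.01,0,0,-0.79,0,-0.02,0]
    - [-0.01,0,0,-0.79,0,-0.02,0]

```text
time_s: 9.45
tool_pos: [546.1, -68.5, 187.4]
tool_rot: [0.707, -0.051, 0.704, 0.049]
force: [1.5, -1.1, 1.9]
gripper_width: 85.6
```

>>> jog_arm:
  steps:
    - [-0.01,0,0,-0.79,0,-0.02,0]
    - [-0.01,0,0,-0.79,0,-0.02,0]

```text
time_s: 9.65
tool_pos: [544.9, -68.8, 251.9]
tool_rot: [0.707, -0.062, 0.702, 0.06]
force: [0.5, -0.4, 0.8]
gripper_width: 85.3
```

>>> jog_arm:
  steps:
    - [-0.0405,0,0,0,0.94,-0.15,0]
    - [-0.0405,0,0,0,0.94,-0.15,0]

```text
time_s: 9.85
tool_pos: [517.5, 5.2, 246.9]
tool_rot: [0.699, -0.106, 0.699, 0.106]
force: [-0.3, 0.6, 0.4]
gripper_width: 85.8
```

>>> jog_arm:
  steps:
    - [-0.0405,0,0,0,0.95,-0.03,0]
    - [-0.0405,0,0,0,0.95,-0.03,0]

```text
time_s: 10.05
tool_pos: [491.8, 78.0, 245.8]
tool_rot: [0.69, -0.15, 0.691, 0.151]
force: [0.8, -0.4, -0.1]
gripper_width: 85.2
```

>>> jog_arm:
  steps:
    - [-0.0405,0,0,0,0.95,0.09,0]
    - [-0.0405,0,0,0,0.95,0.09,0]

```text
time_s: 10.25
tool_pos: [466.9, 150.1, 245.9]
tool_rot: [0.679, -0.194, 0.68, 0.195]
force: [0.2, -1.3, 0.1]
gripper_width: 85.3
```

>>> jog_arm:
  steps:
    - [-0.0405,0,0,0,0.93,0.21,0]
    - [-0.0405,0,0,0,0.93,0.21,0]

```text
time_s: 10.45
tool_pos: [442.0, 222.2, 246.0]
tool_rot: [0.666, -0.237, 0.667, 0.238]
force: [0.7, -0.7, -0.1]
gripper_width: 85.4
```

>>> jog_arm:
  steps:
    - [-0.0405,0,0,0,0.9,0.33,0]
    - [-0.0405,0,0,0,0.9,0.33,0]
    - [-0.0405,0,0,0,0.9,0.33,0]
    - [-0.0405,0,0,0,0.9,0.33,0]

```text
time_s: 10.85
tool_pos: [418.2, 292.6, 246.1]
tool_rot: [0.649, -0.279, 0.65, 0.278]
force: [0.7, -1.3, -0.2]
gripper_width: 85.2
```

```bash
python3 snap.py w9
```

```text
t 10.85 pos [418.2 292.6 246.1] yaw 46.42 tilt [-1.     0.    -0.002] F [ 0.7 -1.3 -0.2] w 85.2 q [ 0.41 -0.07  1.98 -0.    1.23 -0.4 ]
```

View pics/w9.png

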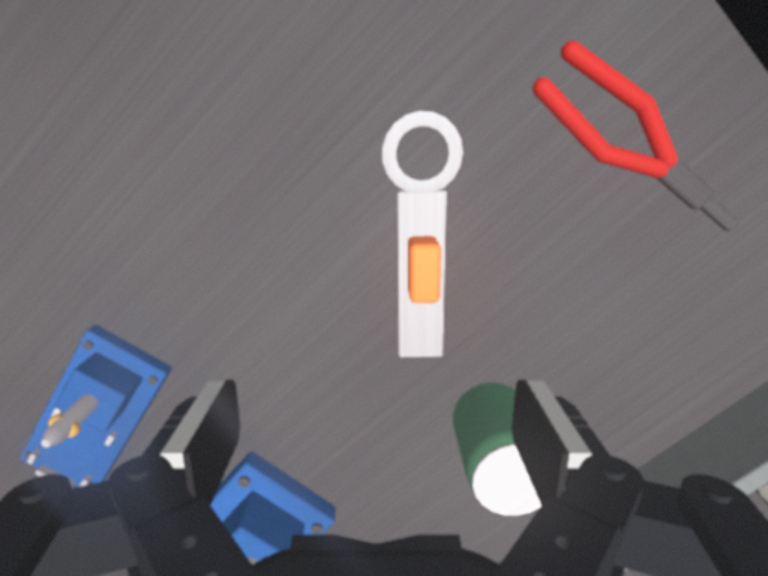

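Bar: eye ring centre at (423,150), handle at (425,270), bar vertical in the image; the can is at (505,450), away from the finger paths.

```bash
python3 - <<'E'
from plan import *
z=np.load('pics/w8.npz');W=z['W'];
p=W[172:276,212:278].reshape(-1,3);p=p[np.isfinite(p).all(1)];A=np.c_[p[:,:2]-p[:,:2].mean(0),np.ones(len(p))];c=np.linalg.lstsq(A,p[:,2],rcond=None)[0];print('z',c[2],'slopes',c[:2],len(p))
k=np.zeros(W.shape[:2],bool);k[130:285,195:290]=1;k&=(W[...,2]>56)&(W[...,2]<72);print('stack',rect(W[k][:,:2]))
z=np.load('pics/w9.npz');im,W=z['im'],z['W'];P=dict(zip(['fx','fy','cx','cy'],z['K']),R=z['R'],t=z['t'])
for n,u,v,zz in [('eye in top l',395,152,12),('r',449,152,12),('t',423,126,12),('b',423,178,12),('tail l',399,357,12),('tail r',443,357,12),('eye out l',381,150,12),('eye out r',463,150,12),('eye out t',423,110,12),('h1',410,242,44),('h2',438,242,44),('h3',440,301,44),('h4',411,301,44)]:
    print(n,ray(P,u/1.5,v/1.5,zz).round(1))
hsv=cv2.cvtColor(im,cv2.COLOR_BGR2HSV)
m=(hsv[...,1]>100)&(W[...,2]>36)&(W[...,2]<52);m[:,:265]=0;m[:,300:]=0;m[:140]=0;m[210:]=0
print('handle',rect(W[m][:,:2]),W[m].mean(0),m.sum())
m=(hsv[...,1]<40)&(hsv[...,2]>160)&(abs(W[...,2]-12)<8);m[:,:250]=0;m[:,312:]=0;m[245:]=0
vv,uu=np.nonzero(m);pp=np.array([ray(P,a,b,12)[:2] for a,b in zip(uu,vv)]).astype(np.float32)
print('bar',rect(pp));e=pp[vv<120];print('ring circ',cv2.minEnclosingCircle(e))
E
```

```text
z 63.577741206334615 slopes [ 1.74536955e-03 -5.43632776e-05] 6840
stack (array([545.9, -65.3]), array([49.5, 90.3]), 6.23)
eye in top l [380.6 347.2  12. ]
r [406.9 374.8  12. ]
t [381.3 373.1  12. ]
b [407.7 349.5  12. ]
tail l [500.6 240.4  12. ]
tail r [525.3 266.2  12. ]
eye out l [372.8 341.   12. ]
eye out r [412.7 382.8  12. ]
eye out t [373.5 380.1  12. ]
h1 [428.9 314.7  44. ]
h2 [442.1 328.5  44. ]
h3 [475.3 301.3  44. ]
h4 [461.1 286.4  44. ]
handle (array([452.8, 306.8]), array([20.8, 42.4]), 47.58) [451.59453929 307.29598173  43.3630324 ] 789
bar (array([442. , 315.9]), array([ 56.2, 186.5]), 46.68)
ring circ ((394.496337890625, 360.2613220214844), 28.659954071044922)
```

```bash
python3 - <<'E'
from route import *
route([(452.3,307.2,170,47.3),(452.3,307.2,100,47.3)])
E
```

```text
t 10.90 pos [418.6 292.  246.4] yaw 46.34 tilt [-1.     0.    -0.001] F [-0.   0.   0.4] w 85.3 q [ 0.41 -0.07  1.98 -0.    1.23 -0.4 ]
[-0.0053, -0.0005, -0.0, 0.954, -0.174, 0.429, 0] rows 1.7
-- (452.3, 307.2, 170, 47.3)
[-0.0, 0.0, -0.0, 0.875, 0.0, 0.0, 0] rows 1.4
-- (452.3, 307.2, 100, 47.3)
```

>>> jog_arm:
  steps:
    - [-0.005,0,0,0.95,-0.17,0.43,0]
    - [-0.005,0,0,0.95,-0.17,0.43,0]

```text
time_s: 11.1
tool_pos: [453.6, 306.9, 170.3]
tool_rot: [0.649, -0.283, 0.648, 0.283]
force: [0.3, -0.4, -0.3]
gripper_width: 85.3
```

>>> jog_arm:
  steps:
    - [0,0,0,0.4,0,0,0]
    - [0,0,0,0.88,0,0,0]
    - [0,0,0,0.88,0,0,0]
    - [0,0,0,0.88,0,0,0]
    - [0,0,0,0.88,0,0,0]

```text
time_s: 11.6
tool_pos: [454.1, 308.1, 103.4]
tool_rot: [0.649, -0.283, 0.647, 0.283]
force: [-0.1, 0.1, 0.1]
gripper_width: 85.5
```

```bash
python3 snap.py w10; python3 plan.py 452.3 307.2 41 47.3
```

```text
t 11.60 pos [454.1 308.1 103.4] yaw 47.19 tilt [-1.    -0.002  0.004] F [-0.1  0.1  0.1] w 85.5 q [ 0.41  0.19  2.   -0.    0.95 -0.41]
t 11.65 pos [454.1 308.4 103.7] yaw 47.21 tilt [-1.    -0.002  0.004] F [-0.2  0.5  0.2] w 85.5 q [ 0.41  0.19  2.   -0.    0.95 -0.41]
turn/pi [-0.     0.001  0.001] deg 0.3 shift/80 [ 0.784  0.009 -0.03 ] dist 62.8
```

View pics/w10.png

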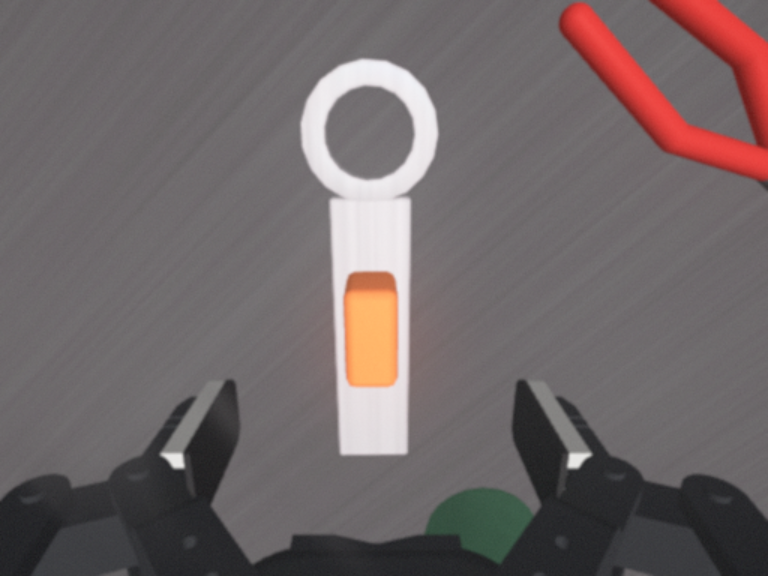

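Handle (371,330) is centred between the fingers and upright. Descend and grip.

>>> jog_arm:
  steps:
    - [0,0,0,0.35,0.01,-0.03,0]
    - [0,0,0,0.7,0.01,-0.03,0]
    - [0,0,0,0.775,0.01,-0.03,0]
    - [0,0,0,0.775,0.01,-0.03,0]
    - [0,0,0,0.775,0.01,-0.03,0.3]
    - [0,0,0,0.775,0.01,-0.03,0.5]

```text
time_s: 12.25
tool_pos: [451.5, 307.5, 41.0]
tool_rot: [0.649, -0.283, 0.646, 0.283]
force: [0.4, 0.2, 0.6]
gripper_width: 59.2
```

>>> jog_arm:
  steps:
    - [0,0,0,0,0,0,1]
    - [0,0,0,0,0,0,1]
    - [0,0,0,0,0,0,1]
    - [0,0,0,0,0,0,1]
    - [0,0,0,0,0,0,1]
    - [0,0,0,0,0,0,1]
    - [0,0,0,0,0,0,1]

```text
time_s: 12.95
tool_pos: [451.0, 307.3, 40.0]
tool_rot: [0.649, -0.283, 0.647, 0.283]
force: [0.6, 0.9, 5.5]
gripper_width: 21.2
```

>>> jog_arm:
  steps:
    - [0,0,0,-0.1,0,0,1]
    - [0,0,0,-0.4,0,0,1]
    - [0,0,0,-0.8,0,0,1]
    - [0,0,0,-1,0,0,1]
    - [0,0,0,-1,0,0,1]

```text
time_s: 13.45
tool_pos: [450.8, 307.1, 120.8]
tool_rot: [0.649, -0.283, 0.647, 0.283]
force: [-0.5, -1.0, -2.6]
gripper_width: 21.5
```

>>> jog_arm:
  steps:
    - [0,0,0,-0.5,0,0,1]
    - [0,0,0,-0.9,0,0,1]
    - [0,0,0,-0.9,0,0,1]
    - [0,0,0,-0.9,0,0,1]

```text
time_s: 13.85
tool_pos: [449.2, 306.3, 189.2]
tool_rot: [0.647, -0.283, 0.649, 0.283]
force: [0.1, 1.2, -4.0]
gripper_width: 20.8
```

```bash
python3 snap.py w11
```

```text
t 13.85 pos [449.2 306.3 189.2] yaw 47.25 tilt [-1.     0.001 -0.002] F [ 0.1  1.2 -4. ] w 20.8 q [ 0.41  0.07  1.96 -0.    1.12 -0.41]
```

View pics/w11.png

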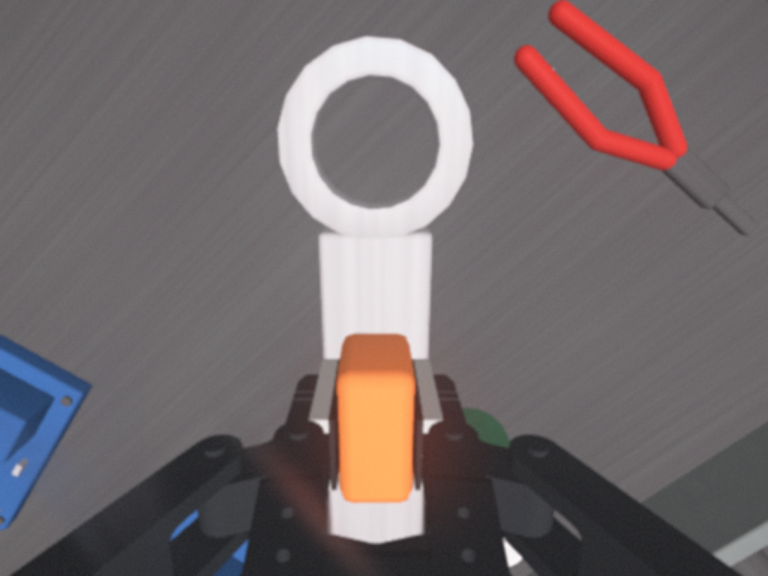

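```bash
python3 - <<'E'
from plan import *
z=np.load('pics/w11.npz');im,W=z['im'],z['W'];P=dict(zip(['fx','fy','cx','cy'],z['K']),R=z['R'],t=z['t'])
tcp=np.array([449.2,306.3,189.2]);Rm=desired(47.25)
for n,u,v in [('L',278,138),('R',473,138),('T',375,37),('l',312,140),('r',440,140),('t',375,75),('b',375,207),('n1',320,236),('n2',432,236),('n3',323,356),('n4',429,356)]:
    print(n,Rm.inv().apply(ray(P,u/1.5,v/1.5,161.2)-tcp).round(1))
m=np.zeros(W.shape[:2],bool);m[165:230,220:282]=1;print('bar z',np.nanmedian(W[m][:,2]));m[:]=0;m[24:50,230:270]=1;print('ring z',np.nanmedian(W[m][:,2]))
E
```

```text
L [ 28.   79.6 -28.2]
R [28.  79.6 28.2]
T [ 28.  105.8  -0.2]
l [ 28.   79.  -18.4]
r [28.  79.  18.6]
t [28.  96.3 -0.2]
b [28.  59.7 -0.2]
n1 [ 28.   50.7 -17.1]
n2 [28.  50.7 17.4]
n3 [ 28.    9.7 -17.7]
n4 [28.   9.7 17.9]
bar z 161.01741265651646
ring z 160.8150216619172
```

```bash
python3 - <<'E'
from route import *
route([(543.4,-38.7,197,6.2)],jaw=1)
E
```

```text
t 13.90 pos [448.4 306.  187.9] yaw 47.25 tilt [-1.     0.002 -0.005] F [-0.6 -0.1 -3.8] w 21.2 q [ 0.41  0.07  1.96 -0.    1.12 -0.41]
[0.0456, -0.0003, -0.0, -0.022, -0.759, -0.472, 1] rows 1.4
[0.0456, -0.0004, -0.0, -0.022, -0.819, -0.358, 1] rows 1.4
[0.0456, -0.0003, -0.0, -0.023, -0.862, -0.238, 1] rows 1.4
[0.0457, -0.0004, -0.0, -0.023, -0.886, -0.113, 1] rows 1.4
[0.0456, -0.0003, -0.0001, -0.023, -0.894, 0.016, 1] rows 1.4
-- (543.4, -38.7, 197, 6.2)
```

>>> jog_arm:
  steps:
    - [0.046,0,0,-0.05,-0.76,-0.47,1]
    - [0.046,0,0,-0.05,-0.76,-0.47,1]

```text
time_s: 14.1
tool_pos: [467.7, 235.7, 191.3]
tool_rot: [0.664, -0.236, 0.669, 0.235]
force: [-0.1, -0.5, -3.1]
gripper_width: 20.8
```

>>> jog_arm:
  steps:
    - [0.046,0,0,-0.05,-0.82,-0.36,1]
    - [0.046,0,0,-0.05,-0.82,-0.36,1]

```text
time_s: 14.3
tool_pos: [486.9, 165.9, 195.6]
tool_rot: [0.68, -0.186, 0.684, 0.186]
force: [-0.3, 0.6, -3.6]
gripper_width: 21.1
```

>>> jog_arm:
  steps:
    - [0.046,0,0,-0.05,-0.86,-0.24,1]
    - [0.046,0,0,-0.05,-0.86,-0.24,1]

```text
time_s: 14.5
tool_pos: [505.7, 96.8, 199.7]
tool_rot: [0.692, -0.136, 0.696, 0.136]
force: [0.2, 0.8, -3.3]
gripper_width: 21.1
```

>>> jog_arm:
  steps:
    - [0.046,0,0,0,-0.89,-0.11,1]
    - [0.046,0,0,0,-0.89,-0.11,1]

```text
time_s: 14.7
tool_pos: [524.7, 27.7, 199.6]
tool_rot: [0.7, -0.085, 0.704, 0.085]
force: [0.3, 0.6, -2.6]
gripper_width: 21.0
```

>>> jog_arm:
  steps:
    - [0.046,0,0,0,-0.8,0.015,1]
    - [0.046,0,0,0,-0.89,0.015,1]
    - [0.046,0,0,0,-0.89,0.015,1]
    - [0.046,0,0,0,-0.89,0.015,1]
    - [0.046,0,0,0,-0.89,0.015,1]

```text
time_s: 15.2
tool_pos: [543.0, -37.0, 201.0]
tool_rot: [0.705, -0.036, 0.707, 0.037]
force: [0.6, 0.5, -3.4]
gripper_width: 21.3
```

```bash
python3 snap.py w12; python3 plan.py 543.4 -38.7 197 6.2
```

```text
t 15.20 pos [543. -37. 201.] yaw 5.90 tilt [-1.     0.002 -0.004] F [ 0.6  0.5 -3.4] w 21.3 q [-0.25  0.05  1.95  0.    1.14 -0.36]
t 15.25 pos [543.3 -36.8 201.5] yaw 5.93 tilt [-1.     0.001 -0.003] F [ 0.1  0.  -3.6] w 21.3 q [-0.25  0.05  1.95  0.    1.14 -0.36]
turn/pi [-0.001 -0.001 -0.   ] deg 0.3 shift/80 [ 0.056 -0.023 -0.001] dist 4.8
```

View pics/w12.png

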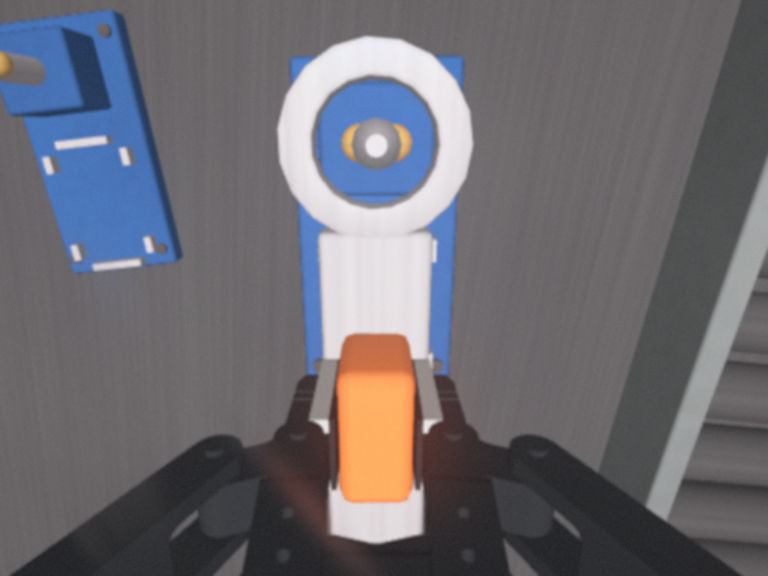

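```bash
python3 - <<'E'
from plan import *
z=np.load('pics/w12.npz');P=dict(zip(['fx','fy','cx','cy'],z['K']),R=z['R'],t=z['t'])
tcp=np.array([543.1,-37,201.2]);Rm=desired(5.9)
for n,u,v,zz in [('tip',376,146,135),('balls',376,143,106),('eye l',312,140,173),('eye r',440,140,173),('t',375,75,173),('b',375,207,173)]:
    w=ray(P,u/1.5,v/1.5,zz);print(n,w.round(1),Rm.inv().apply(w-tcp).round(1))
E
```

```text
tip [534.6  38.2 135. ] [66.2 75.6 -0.7]
balls [534.6  38.3 106. ] [95.2 75.8 -0.7]
eye l [515.9  39.4 173. ] [ 28.2  78.8 -19.2]
eye r [552.8  43.2 173. ] [28.2 78.7 17.9]
t [532.3  58.4 173. ] [28.2 96.1 -1. ]
b [536.   21.9 173. ] [28.2 59.4 -1. ]
```

>>> jog_arm:
  steps:
    - [-0.0015,0,0,0,-0.028,0.004,1]
    - [-0.0015,0,0,0.2,-0.028,0.004,1]
    - [-0.0015,0,0,0.4,-0.028,0.004,1]
    - [-0.0015,0,0,0.6,-0.028,0.004,1]
    - [-0.0015,0,0,0.6,-0.028,0.004,1]
    - [-0.0015,0,0,0.6,-0.028,0.004,1]

```text
time_s: 15.85
tool_pos: [544.7, -39.8, 155.1]
tool_rot: [0.706, -0.038, 0.706, 0.038]
force: [-0.1, -0.0, -3.0]
gripper_width: 21.3
```

```bash
python3 snap.py w13
```

```text
t 15.85 pos [544.7 -39.8 155.1] yaw 6.18 tilt [-1.  0. -0.] F [-0.1 -0.  -3. ] w 21.3 q [-0.26  0.11  1.98  0.    1.05 -0.37]
```

View pics/w13.png

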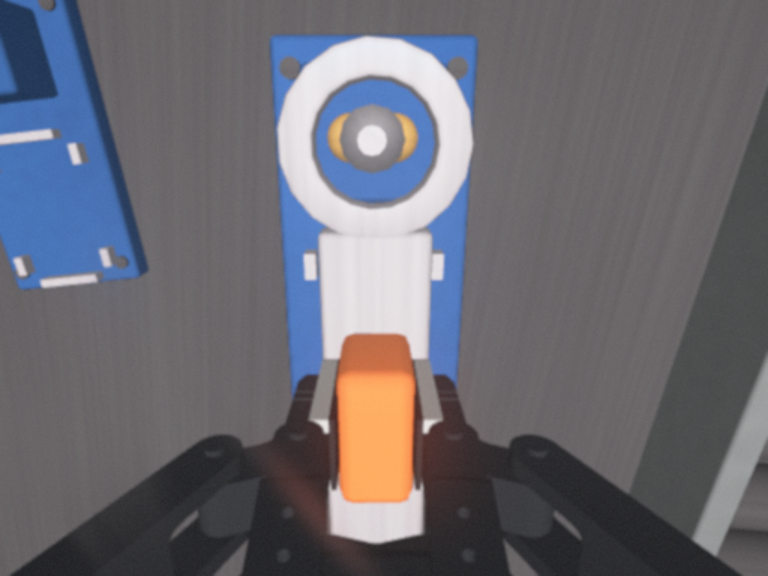

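Post tip (372,140) against the eye's centre (376,141), about 1 mm; correct and lower.

>>> jog_arm:
  steps:
    - [0,0,0,0.1,0,-0.014,1]
    - [0,0,0,0.25,0,-0.014,1]
    - [0,0,0,0.4,0,-0.014,1]
    - [0,0,0,0.53,0,-0.014,1]
    - [0,0,0,0.57,0,-0.014,1]
    - [0,0,0,0.57,0,-0.014,1]
    - [0,0,0,0.57,0,-0.014,1]

```text
time_s: 16.6
tool_pos: [544.0, -40.5, 109.5]
tool_rot: [0.706, -0.038, 0.706, 0.038]
force: [0.7, -0.8, -3.9]
gripper_width: 21.0
```

```bash
python3 snap.py w14
```

```text
t 16.60 pos [544.  -40.5 109.5] yaw 6.12 tilt [-1. -0.  0.] F [ 0.7 -0.8 -3.9] w 21.0 q [-0.26  0.17  2.    0.    0.96 -0.37]
```

View pics/w14.png

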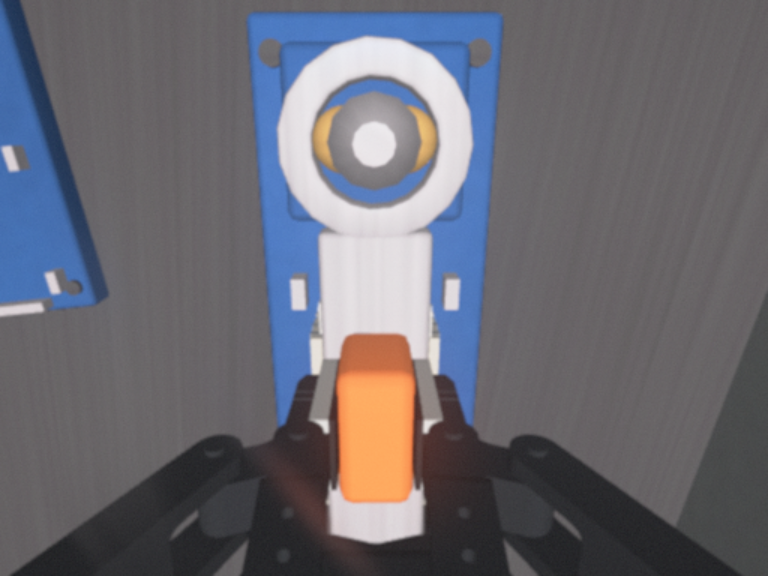

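Post and balls (375,140) centred in the eye. Lower the last 5 mm to contact.

>>> jog_arm:
  steps:
    - [0,0,0,0.03,0,0,1]
    - [0,0,0,0.055,0,0,1]
    - [0,0,0,0.07,0,0,1]
    - [0,0,0,0.07,0,0,1]

```text
time_s: 17.05
tool_pos: [543.8, -40.5, 104.0]
tool_rot: [0.706, -0.038, 0.706, 0.038]
force: [-1.8, -0.3, -2.3]
gripper_width: 21.1
```

>>> jog_arm:
  steps:
    - [0,0,0,0.01,0,0,1]
    - [0,0,0,0.015,0,0,1]
    - [0,0,0,0.015,0,0,1]

```text
time_s: 17.35
tool_pos: [543.9, -40.4, 104.0]
tool_rot: [0.706, -0.038, 0.706, 0.038]
force: [-4.1, 1.3, 5.3]
gripper_width: 21.4
```

Seated: z holds at 104 and the force has reversed. Release and rise.

>>> jog_arm:
  steps:
    - [0,0,0,-0.012,0,0,0.7]
    - [0,0,0,-0.012,0,0,0]
    - [0,0,0,-0.012,0,0,0]
    - [0,0,0,-0.012,0,0,0]
    - [0,0,0,-0.012,0,0,0]
    - [0,0,0,-0.012,0,0,0]

```text
time_s: 17.95
tool_pos: [543.7, -40.4, 103.5]
tool_rot: [0.706, -0.038, 0.706, 0.038]
force: [0.6, 0.2, -0.6]
gripper_width: 85.2
```

>>> jog_arm:
  steps:
    - [0,0,0,-0.2,0,0,0]
    - [0,0,0,-0.7,0,0,0]
    - [0,0,0,-1,0,0,0]
    - [0,0,0,-1,0,0,0]

```text
time_s: 18.35
tool_pos: [546.3, -41.1, 188.2]
tool_rot: [0.709, -0.039, 0.703, 0.037]
force: [0.7, 0.8, -0.2]
gripper_width: 85.5
```

```bash
python3 snap.py w15;  python3 - <<'E'
from route import *
route([(590,-330,235,6.2)])
z=np.load('pics/w15.npz');W=z['W'];print(W.shape)
np.save
E
```

```text
t 18.35 pos [546.3 -41.1 188.2] yaw 6.13 tilt [-1.    -0.003  0.009] F [ 0.7  0.8 -0.2] w 85.5 q [-0.26  0.07  1.95  0.    1.11 -0.37]
t 18.40 pos [544.9 -40.7 185.7] yaw 6.12 tilt [-1.    -0.002  0.004] F [-0.4 -0.3 -0.5] w 85.3 q [-0.26  0.07  1.96  0.    1.11 -0.37]
[-0.0001, 0.0004, 0.0001, -0.152, -0.914, 0.044, 0] rows 1.5
[-0.0001, 0.0003, 0.0002, -0.153, -0.914, 0.044, 0] rows 1.5
[-0.0001, 0.0004, 0.0001, -0.154, -0.914, 0.043, 0] rows 1.5
[-0.0001, 0.0003, 0.0001, -0.153, -0.914, 0.043, 0] rows 1.5
-- (590, -330, 235, 6.2)
(384, 512, 3)
```

View pics/w15.png

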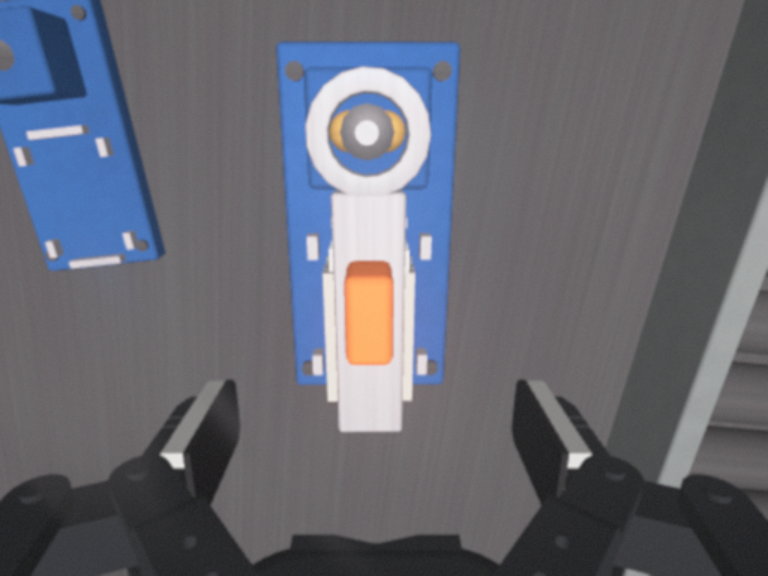

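Bar lies flat and straight, with the eye ring (368,131) around the post (367,132). On to the sleeve.

>>> jog_arm:
  steps:
    - [0,0,0,-0.15,-0.91,0.045,0]
    - [0,0,0,-0.15,-0.91,0.045,0]

```text
time_s: 18.6
tool_pos: [554.7, -113.8, 194.2]
tool_rot: [0.706, -0.038, 0.707, 0.038]
force: [0.4, -0.6, 0.1]
gripper_width: 85.3
```

>>> jog_arm:
  steps:
    - [0,0,0,-0.15,-0.91,0.045,0]
    - [0,0,0,-0.15,-0.91,0.045,0]

```text
time_s: 18.8
tool_pos: [566.0, -187.1, 206.0]
tool_rot: [0.706, -0.037, 0.707, 0.037]
force: [0.1, 0.9, 0.6]
gripper_width: 85.3
```

>>> jog_arm:
  steps:
    - [0,0,0,-0.15,-0.91,0.045,0]
    - [0,0,0,-0.15,-0.91,0.045,0]

```text
time_s: 19.0
tool_pos: [577.2, -259.3, 217.8]
tool_rot: [0.705, -0.037, 0.707, 0.037]
force: [0.8, -0.1, 0.9]
gripper_width: 85.2
```

>>> jog_arm:
  steps:
    - [0,0,0,-0.15,-0.91,0.045,0]
    - [0,0,0,-0.15,-0.91,0.045,0]
    - [0,0,0,-0.15,-0.91,0.045,0]
    - [0,0,0,-0.15,-0.91,0.045,0]

```text
time_s: 19.4
tool_pos: [588.2, -328.2, 229.0]
tool_rot: [0.705, -0.036, 0.707, 0.038]
force: [0.1, -0.2, -0.5]
gripper_width: 85.8
```

```bash
python3 snap.py w16
```

```text
t 19.40 pos [ 588.2 -328.2  229. ] yaw 6.06 tilt [-1.     0.003 -0.003] F [ 0.1 -0.2 -0.5] w 85.8 q [-0.66  0.31  1.6   0.    1.24 -0.77]
```

View pics/w16.png

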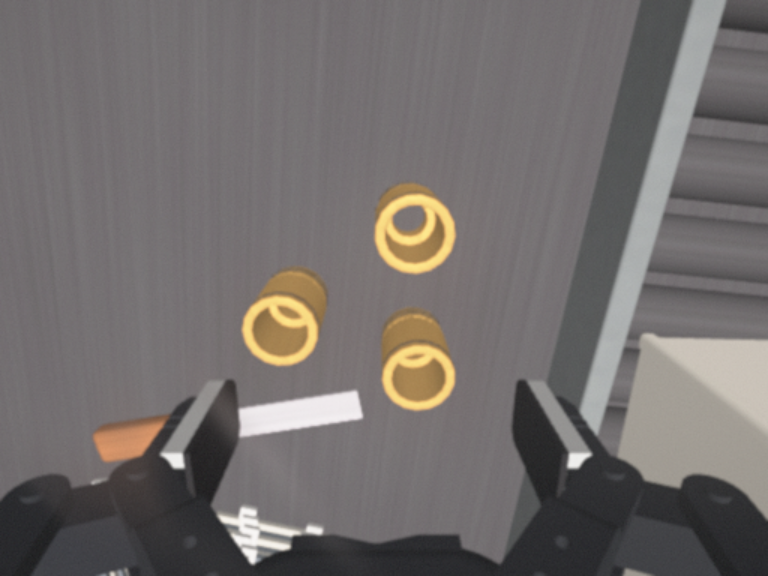

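Sleeves here: (415,233), (280,330) and (418,377). Image up is +y (the robot's left), so the one at (415,233) is meant; its open wide bore faces up, with the narrow bore visible at the bottom.

```bash
python3 - <<'E'
from plan import *
z=np.load('pics/w16.npz');im,W=z['im'],z['W'];P=dict(zip(['fx','fy','cx','cy'],z['K']),R=z['R'],t=z['t'])
for u,v in [(375,233),(455,233),(415,194),(415,272),(415,233)]: print(ray(P,u/1.5,v/1.5,70).round(1))
cv2.imwrite('pics/w16c.png',cv2.resize(im[100:280,140:330],None,fx=3,fy=3,interpolation=cv2.INTER_CUBIC))
E
```

```text
[ 584.6 -305.    70. ]
[ 631.2 -300.    70. ]
[ 605.  -280.1   70. ]
[ 611.1 -326.1   70. ]
[ 607.9 -302.5   70. ]
```

View pics/w16c.png

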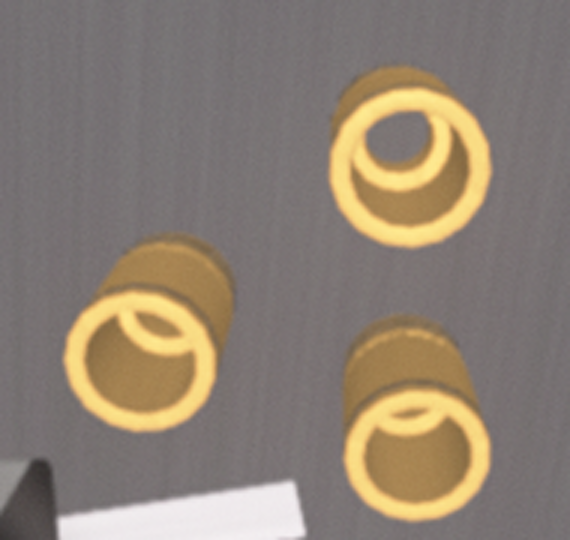

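Confirmed. Go above it, then down.

```bash
python3 - <<'E'
from route import *
route([(608,-302.8,170,6.2),(608,-302.8,110,6.2)])
E
```

```text
t 19.45 pos [ 588.3 -327.4  229.2] yaw 6.12 tilt [-1.     0.003 -0.003] F [ 0.7 -0.5  0.1] w 85.6 q [-0.66  0.31  1.6   0.    1.24 -0.77]
[-0.0004, -0.0008, -0.001, 0.741, 0.277, 0.279, 0] rows 1.3
-- (608, -302.8, 170, 6.2)
[-0.0, -0.0, 0.0, 0.75, 0.0, 0.0, 0] rows 1.2
-- (608, -302.8, 110, 6.2)
```

>>> jog_arm:
  steps:
    - [0,0,0,0.74,0.28,0.28,0]
    - [0,0,0,0.74,0.28,0.28,0]
    - [0,0,0,0.74,0.28,0.28,0]

```text
time_s: 19.75
tool_pos: [607.1, -300.0, 167.1]
tool_rot: [0.703, -0.037, 0.709, 0.041]
force: [-0.1, -0.3, -0.3]
gripper_width: 85.2
```

>>> jog_arm:
  steps:
    - [0,0,0,0.4,0,0,0]
    - [0,0,0,0.75,0,0,0]
    - [0,0,0,0.75,0,0,0]
    - [0,0,0,0.75,0,0,0]

```text
time_s: 20.15
tool_pos: [609.0, -303.9, 113.3]
tool_rot: [0.706, -0.038, 0.706, 0.038]
force: [1.2, 0.3, 0.4]
gripper_width: 85.2
```

```bash
python3 snap.py w17; python3 plan.py 608 -302.8 44 6.2
```

```text
t 20.15 pos [ 609.  -303.9  113.3] yaw 6.14 tilt [-1. -0. -0.] F [1.2 0.3 0.4] w 85.2 q [-0.61  0.44  1.66 -0.    1.05 -0.72]
t 20.20 pos [ 609.8 -304.5  114.6] yaw 6.14 tilt [-1.    -0.002  0.002] F [-0.   0.1 -0.1] w 85.4 q [-0.61  0.44  1.66 -0.    1.05 -0.72]
turn/pi [-0.     0.001  0.001] deg 0.2 shift/80 [ 0.883  0.025 -0.022] dist 70.7
```

View pics/w17.png

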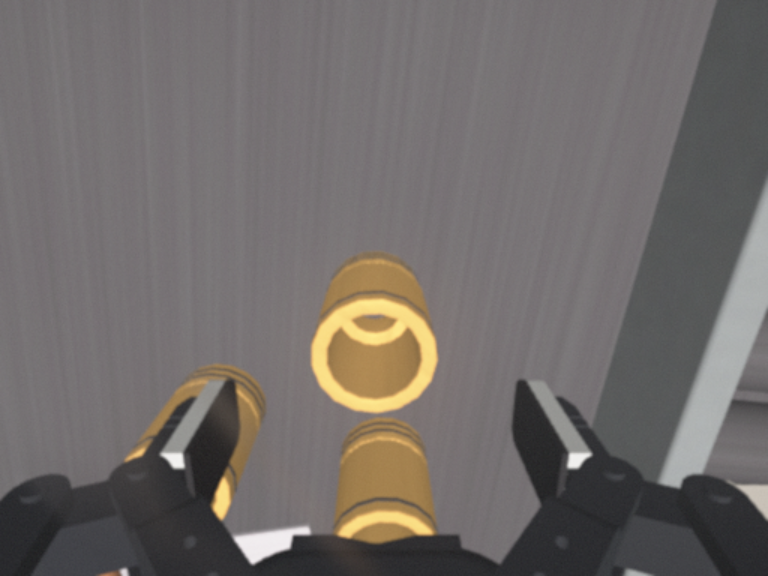

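Sleeve centred between the fingers at (374,355); the neighbours are about 70 mm from the finger positions. Descend.

>>> jog_arm:
  steps:
    - [0,0,0,0.3,0.01,-0.01,0]
    - [0,0,0,0.6,0.01,-0.01,0]
    - [0,0,0,0.82,0.01,-0.01,0]
    - [0,0,0,0.86,0.01,-0.01,0]
    - [0,0,0,0.86,0.01,-0.01,0]
    - [0,0,0,0.86,0.01,-0.01,0]

```text
time_s: 20.8
tool_pos: [609.1, -303.8, 45.3]
tool_rot: [0.707, -0.038, 0.705, 0.037]
force: [0.8, -0.1, -0.5]
gripper_width: 85.3
```

```bash
python3 snap.py w18
```

```text
t 20.80 pos [ 609.1 -303.8   45.3] yaw 6.13 tilt [-1.    -0.002  0.002] F [ 0.8 -0.1 -0.5] w 85.3 q [-0.61  0.53  1.68 -0.    0.94 -0.72]
```

View pics/w18.png

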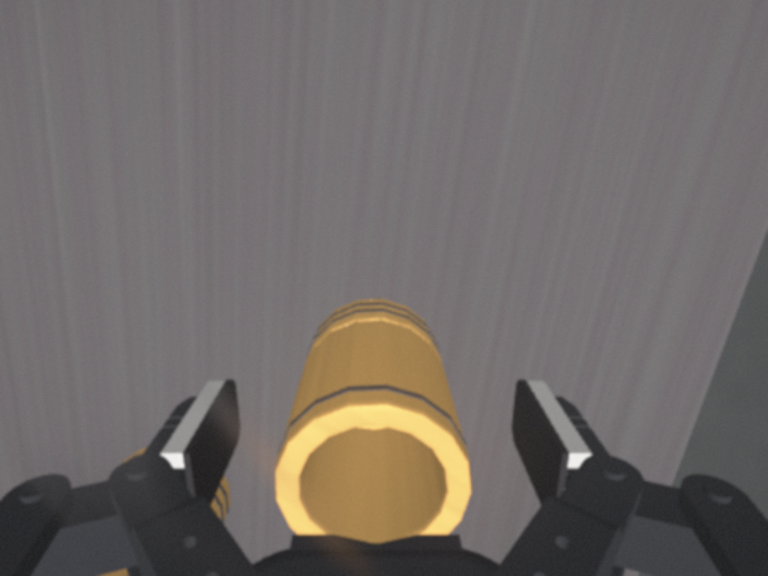

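```bash
python3 - <<'E'
from plan import *
z=np.load('pics/w18.npz');P=dict(zip(['fx','fy','cx','cy'],z['K']),R=z['R'],t=z['t'])
tcp=np.array([609.1,-303.8,45.3]);Rm=desired(6.13)
for u,v in [(275,485),(471,485),(374,402)]: print(Rm.inv().apply(ray(P,u/1.5,v/1.5,70)-tcp).round(1))
E
```

```text
[-24.7   2.4 -24.5]
[-24.7   2.2  21.8]
[-24.7  24.8  -1.1]
```

>>> jog_arm:
  steps:
    - [0,0,0,0,0,0,1]
    - [0,0,0,0,0,0,1]
    - [0,0,0,0,0,0,1]
    - [0,0,0,0,0,0,1]
    - [0,0,0,0,0,0,1]
    - [0,0,0,0,0,0,1]
    - [0,0,0,0,0,0,1]
    - [0,0,0,0,0,0,1]

```text
time_s: 21.65
tool_pos: [608.6, -303.4, 44.4]
tool_rot: [0.707, -0.038, 0.706, 0.037]
force: [-0.5, 0.7, 5.3]
gripper_width: 46.6
```

>>> jog_arm:
  steps:
    - [0,0,0,-0.1,0,0,1]
    - [0,0,0,-0.4,0,0,1]
    - [0,0,0,-0.8,0,0,1]
    - [0,0,0,-1,0,0,1]
    - [0,0,0,-1,0,0,1]

```text
time_s: 22.15
tool_pos: [609.2, -303.8, 126.2]
tool_rot: [0.707, -0.039, 0.705, 0.037]
force: [0.0, 0.4, -1.9]
gripper_width: 46.1
```

>>> jog_arm:
  steps:
    - [0,0,0,-0.5,0,0,1]
    - [0,0,0,-1,0,0,1]
    - [0,0,0,-1,0,0,1]
    - [0,0,0,-1,0,0,1]

```text
time_s: 22.55
tool_pos: [607.8, -302.9, 202.7]
tool_rot: [0.706, -0.038, 0.706, 0.038]
force: [-0.6, 0.6, -3.6]
gripper_width: 46.2
```

```bash
python3 snap.py w19
```

```text
t 22.55 pos [ 607.8 -302.9  202.7] yaw 6.12 tilt [-1.  0. -0.] F [-0.6  0.6 -3.6] w 46.2 q [-0.61  0.34  1.61 -0.    1.19 -0.72]
```

View pics/w19.png

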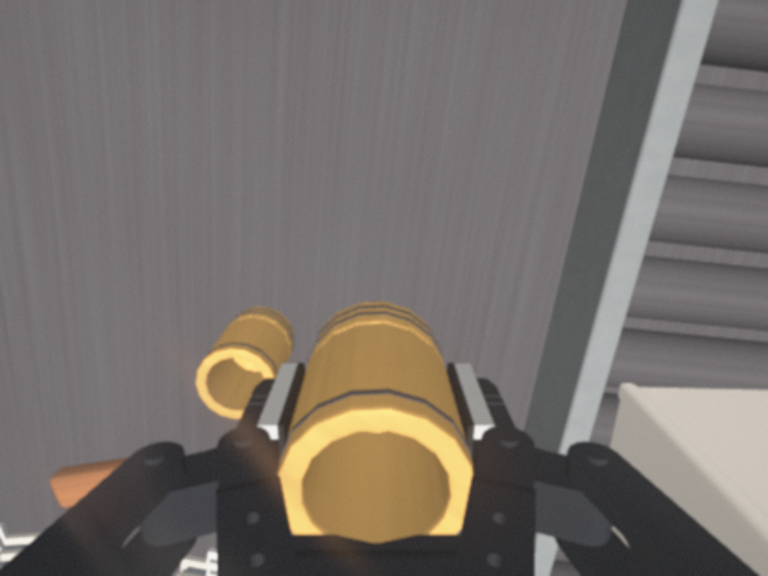

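```bash
python3 - <<'E'
from plan import *
z=np.load('pics/w19.npz');im=z['im'];P=dict(zip(['fx','fy','cx','cy'],z['K']),R=z['R'],t=z['t'])
tcp=np.array([607.8,-302.9,202.7]);Rm=desired(6.12)
f=lambda u,v,x:Rm.inv().apply(ray(P,u/1.5,v/1.5,tcp[2]-x)-tcp).round(1)
for u,v,x in [(280,485,-25.6),(471,485,-25.6),(376,408,-25.6),(376,303,44.4),(305,487,-25.6),(450,487,-25.6),(376,432,-25.6)]: print(u,v,f(u,v,x))
c=cv2.resize(im[190:380,170:330],None,fx=3.5,fy=3,interpolation=cv2.INTER_CUBIC);cv2.imwrite('pics/w19c.png',c)
E
python3 - <<'E'
import sys;sys.path.insert(0,'.')
from route import *
route([(535.4,37.5,212,6.2)],jaw=1)
E
```

```text
280 485 [-25.6   3.  -23.1]
471 485 [-25.6   3.   21.6]
376 408 [-25.6  23.8  -0.6]
376 303 [44.4 22.2 -0.4]
305 487 [-25.6   2.4 -17.2]
450 487 [-25.6   2.4  16.7]
376 432 [-25.6  17.6  -0.6]
t 22.60 pos [ 607.  -302.3  200.7] yaw 6.12 tilt [-1.     0.003 -0.003] F [-0.5  0.6 -3.8] w 46.4 q [-0.61  0.34  1.61  0.    1.19 -0.72]
[-0.0001, -0.0002, -0.0002, -0.026, 0.864, -0.087, 1] rows 1.4
[-0.0001, -0.0002, -0.0002, -0.026, 0.864, -0.087, 1] rows 1.4
[-0.0001, -0.0002, -0.0001, -0.026, 0.863, -0.087, 1] rows 1.4
[-0.0, -0.0002, -0.0002, -0.027, 0.864, -0.087, 1] rows 1.4
[-0.0001, -0.0002, -0.0002, -0.028, 0.864, -0.086, 1] rows 1.4
-- (535.4, 37.5, 212, 6.2)
```

View pics/w19c.png

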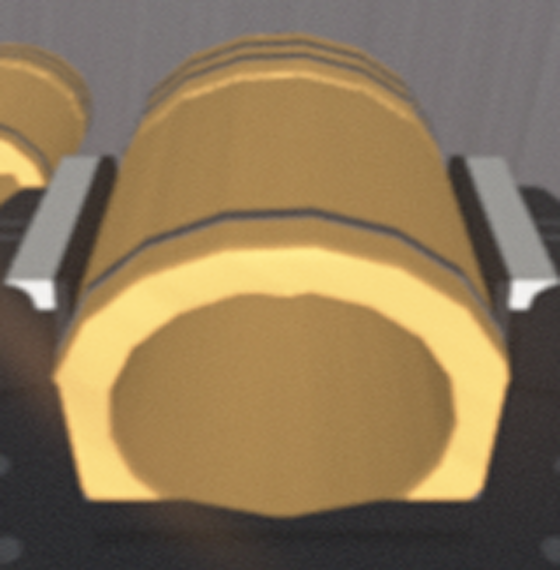

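>>> jog_arm:
  steps:
    - [0,0,0,-0.05,0.86,-0.087,1]
    - [0,0,0,-0.05,0.86,-0.087,1]
    - [0,0,0,-0.05,0.86,-0.087,1]

```text
time_s: 22.9
tool_pos: [592.1, -231.8, 203.9]
tool_rot: [0.704, -0.037, 0.708, 0.04]
force: [0.1, -0.6, -2.6]
gripper_width: 46.8
```

>>> jog_arm:
  steps:
    - [0,0,0,-0.03,0.86,-0.087,1]
    - [0,0,0,-0.03,0.86,-0.087,1]
    - [0,0,0,-0.03,0.86,-0.087,1]

```text
time_s: 23.2
tool_pos: [578.5, -165.4, 208.1]
tool_rot: [0.705, -0.038, 0.707, 0.039]
force: [-0.5, 0.1, -2.2]
gripper_width: 46.3
```

>>> jog_arm:
  steps:
    - [0,0,0,0,0.86,-0.087,1]
    - [0,0,0,0,0.86,-0.087,1]
    - [0,0,0,0,0.86,-0.087,1]

```text
time_s: 23.5
tool_pos: [564.7, -98.5, 208.9]
tool_rot: [0.705, -0.039, 0.707, 0.039]
force: [0.4, -1.9, -3.1]
gripper_width: 46.2
```

>>> jog_arm:
  steps:
    - [0,0,0,0,0.86,-0.087,1]
    - [0,0,0,0,0.86,-0.087,1]
    - [0,0,0,0,0.86,-0.087,1]

```text
time_s: 23.8
tool_pos: [550.9, -31.6, 209.4]
tool_rot: [0.706, -0.039, 0.706, 0.038]
force: [0.1, -0.2, -2.9]
gripper_width: 46.2
```

>>> jog_arm:
  steps:
    - [0,0,0,0,0.7,-0.087,1]
    - [0,0,0,0,0.86,-0.087,1]
    - [0,0,0,0,0.87,-0.087,1]
    - [0,0,0,0,0.87,-0.087,1]
    - [0,0,0,0,0.87,-0.087,1]
    - [0,0,0,0,0.87,-0.087,1]

```text
time_s: 24.4
tool_pos: [537.2, 34.6, 209.9]
tool_rot: [0.706, -0.037, 0.706, 0.037]
force: [1.2, -0.3, -2.8]
gripper_width: 46.3
```

```bash
python3 snap.py w20; python3 plan.py 535.3 38.2 185 6.2; python3 - <<'E'
from h import *
P=camera_params('scene');im,d=grab_frame('scene');cv2.imwrite('pics/s20.png',cv2.resize(im[170:280,190:310],None,fx=5,fy=5,interpolation=cv2.INTER_CUBIC))
E
```

```text
t 24.40 pos [537.2  34.6 209.9] yaw 6.03 tilt [-1.    -0.001  0.   ] F [ 1.2 -0.3 -2.8] w 46.3 q [-0.12  0.03  1.96 -0.    1.16 -0.23]
t 24.45 pos [537.1  34.8 209.9] yaw 6.03 tilt [-1. -0.  0.] F [ 0.6 -0.5 -3.5] w 46.2 q [-0.12  0.03  1.96 -0.    1.16 -0.23]
turn/pi [-0.001  0.     0.   ] deg 0.2 shift/80 [ 0.311  0.044 -0.017] dist 25.2
```

View pics/w20.png

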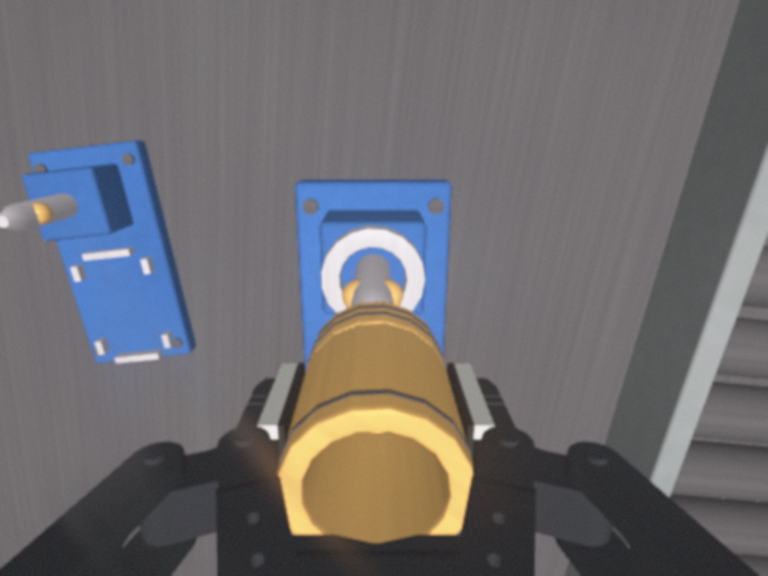

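View pics/s20.png

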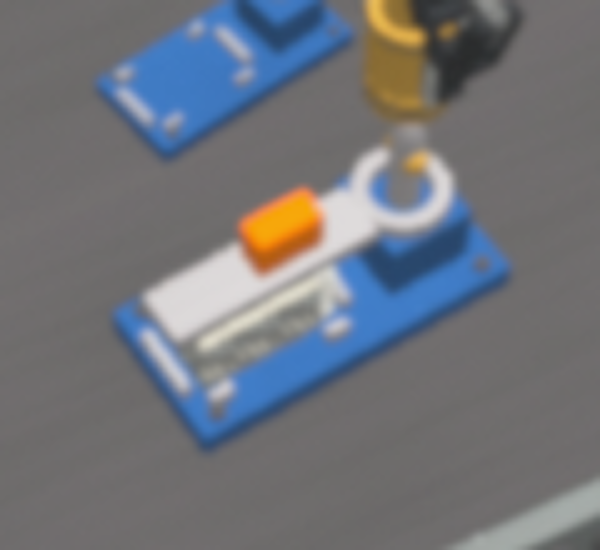

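```bash
python3 - <<'E'
from plan import *
z=np.load('pics/w20.npz');P=dict(zip(['fx','fy','cx','cy'],z['K']),R=z['R'],t=z['t'])
tcp=np.array([537.2,34.7,209.9]);Rm=desired(6.03)
for n,u,v,zz in [('rL',320,275,76),('rR',425,275,76),('rT',373,228,76),('post back base',373,255,76),('ballL',346,294,106),('ballR',402,294,106),('heel top',326,223,64),('heel topR',421,223,64)]:
    w=ray(P,u/1.5,v/1.5,zz);print(n,w.round(1),Rm.inv().apply(w-tcp).round(1))
E
```

```text
rL [506.   36.3  76. ] [133.9   4.9 -30.8]
rR [563.2  42.3  76. ] [133.9   4.8  26.6]
rT [532.2  65.3  76. ] [133.9  30.9  -1.8]
post back base [533.7  50.6  76. ] [133.9  16.2  -1.8]
ballL [521.9  37.6 106. ] [103.9   4.5 -14.9]
ballR [549.1  40.4 106. ] [103.9   4.4  12.4]
heel top [506.2  62.9  64. ] [145.9  31.3 -27.8]
heel topR [558.5  68.4  64. ] [145.9  31.2  24.8]
```

Align (+4 mm in tool y, −1 mm in z) and lower the sleeve's mouth over the tapered tip.

>>> jog_arm:
  steps:
    - [0,0,0,0,0.049,-0.012,1]
    - [0,0,0,0.15,0.049,-0.012,1]
    - [0,0,0,0.3,0.049,-0.012,1]
    - [0,0,0,0.4,0.049,-0.012,1]
    - [0,0,0,0.48,0.049,-0.012,1]
    - [0,0,0,0.48,0.049,-0.012,1]
    - [0,0,0,0.48,0.049,-0.012,1]

```text
time_s: 25.2
tool_pos: [535.4, 39.9, 171.4]
tool_rot: [0.706, -0.038, 0.706, 0.038]
force: [-0.1, -0.1, -1.7]
gripper_width: 46.1
```

```bash
python3 snap.py w21; python3 - <<'E'
from h import *
P=camera_params('scene');im,d=grab_frame('scene');cv2.imwrite('pics/s21.png',cv2.resize(im[170:280,190:310],None,fx=5,fy=5,interpolation=cv2.INTER_CUBIC))
E
```

```text
t 25.20 pos [535.4  39.9 171.4] yaw 6.13 tilt [-1.  0. -0.] F [-0.1 -0.1 -1.7] w 46.1 q [-0.11  0.07  1.99 -0.    1.08 -0.22]
```

View pics/w21.png

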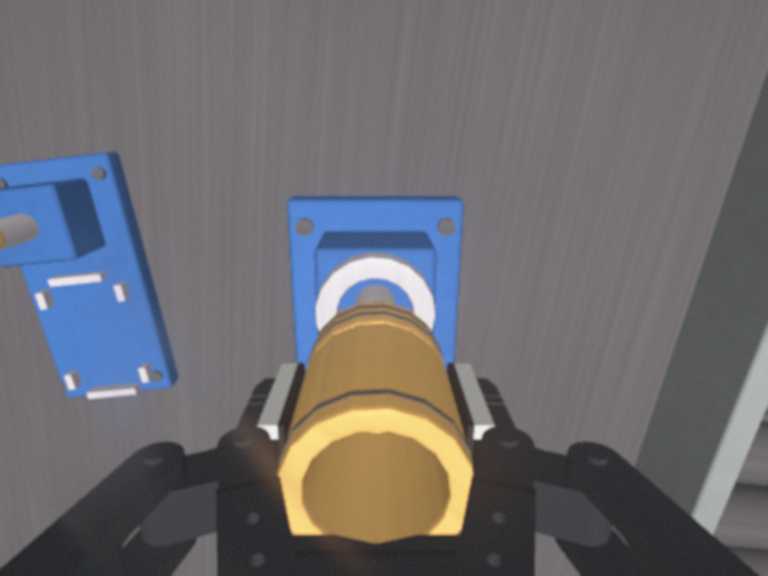

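View pics/s21.png

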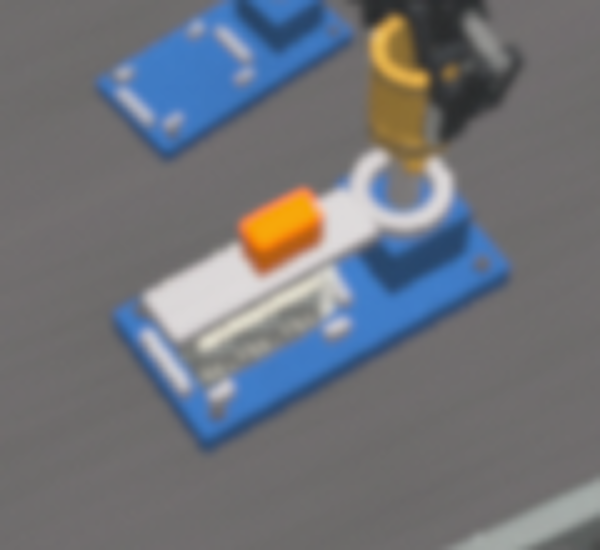

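```bash
python3 - <<'E'
from plan import *
z=np.load('pics/w21.npz');P=dict(zip(['fx','fy','cx','cy'],z['K']),R=z['R'],t=z['t'])
tcp=np.array([535.4,39.9,171.4]);Rm=desired(6.13)
for n,u,v,zz in [('rL',316,305,76),('rR',436,305,76),('rT',376,257,76),('post back',376,285,90),('hl',316,248,64),('hr',436,248,64),('sleeve bot',376,304,127)]:
    w=ray(P,u/1.5,v/1.5,zz);print(n,w.round(1),Rm.inv().apply(w-tcp).round(1))
E
```

```text
rL [506.6  38.9  76. ] [ 95.4   2.1 -28.8]
rR [563.1  44.9  76. ] [95.4  2.  28. ]
rT [532.3  65.2  76. ] [95.4 25.5 -0.4]
post back [533.2  56.4  90. ] [81.4 16.7 -0.4]
hl [503.5  63.4  64. ] [107.4  26.8 -29.2]
hr [560.9  69.5  64. ] [107.4  26.8  28.5]
sleeve bot [532.6  61.5 127. ] [44.4 21.8 -0.5]
```

Post is within about 1 mm of the sleeve axis. Continue down to just above the balls.

>>> jog_arm:
  steps:
    - [0,0,0,0.04,0,0,1]
    - [0,0,0,0.08,0,0,1]
    - [0,0,0,0.12,0,0,1]
    - [0,0,0,0.12,0,0,1]

```text
time_s: 25.7
tool_pos: [534.8, 39.9, 161.1]
tool_rot: [0.706, -0.038, 0.707, 0.038]
force: [0.1, -0.0, -2.9]
gripper_width: 46.3
```

>>> jog_arm:
  steps:
    - [0,0,0,0.05,0,0,1]
    - [0,0,0,0.1,0,0,1]
    - [0,0,0,0.14,0,0,1]
    - [0,0,0,0.14,0,0,1]

```text
time_s: 26.1
tool_pos: [535.7, 39.5, 151.2]
tool_rot: [0.706, -0.038, 0.706, 0.038]
force: [-1.3, -2.6, -0.6]
gripper_width: 46.5
```

>>> jog_arm:
  steps:
    - [0,0,0,0.05,-0.006,0,1]
    - [0,0,0,0.1,-0.006,0,1]
    - [0,0,0,0.14,-0.006,0,1]
    - [0,0,0,0.14,-0.006,0,1]

```text
time_s: 26.5
tool_pos: [534.6, 39.4, 138.0]
tool_rot: [0.705, -0.038, 0.707, 0.038]
force: [1.1, -0.4, -4.5]
gripper_width: 46.2
```

>>> jog_arm:
  steps:
    - [0,0,0,0.05,0,0,1]
    - [0,0,0,0.1,0,0,1]
    - [0,0,0,0.13,0,0,1]
    - [0,0,0,0.13,0,0,1]

```text
time_s: 26.9
tool_pos: [534.3, 39.4, 126.9]
tool_rot: [0.705, -0.038, 0.707, 0.038]
force: [3.3, -1.3, -11.3]
gripper_width: 45.8
```

The downward pull of about 7 N beyond the weight is the snap. Follow it home.

>>> jog_arm:
  steps:
    - [0,0,0,0.04,0,0,1]
    - [0,0,0,0.07,0,0,1]
    - [0,0,0,0.085,0,0,1]
    - [0,0,0,0.085,0,0,1]

```text
time_s: 27.3
tool_pos: [535.4, 39.5, 122.5]
tool_rot: [0.706, -0.038, 0.706, 0.038]
force: [0.2, 0.6, -3.2]
gripper_width: 45.9
```

>>> jog_arm:
  steps:
    - [0,0,0,0.02,0,0,1]
    - [0,0,0,0.03,0,0,1]
    - [0,0,0,0.04,0,0,1]
    - [0,0,0,0.04,0,0,1]

```text
time_s: 27.7
tool_pos: [535.6, 39.4, 120.3]
tool_rot: [0.706, -0.038, 0.706, 0.038]
force: [-3.3, 0.9, 6.2]
gripper_width: 46.4
```

Home: z 120.3 as predicted, firm contact. Now the light upward pull in small steps.

>>> jog_arm:
  steps:
    - [0,0,0,-0.015,0,0,1]
    - [0,0,0,-0.03,0,0,1]
    - [0,0,0,-0.04,0,0,1]
    - [0,0,0,-0.04,0,0,1]
    - [0,0,0,-0.04,0,0,1]

```text
time_s: 28.2
tool_pos: [535.2, 39.4, 122.0]
tool_rot: [0.706, -0.038, 0.706, 0.038]
force: [0.1, 0.3, -2.9]
gripper_width: 45.8
```

>>> jog_arm:
  steps:
    - [0,0,0,-0.008,0,0,1]
    - [0,0,0,-0.015,0,0,1]
    - [0,0,0,-0.015,0,0,1]

```text
time_s: 28.5
tool_pos: [535.5, 39.4, 123.6]
tool_rot: [0.706, -0.038, 0.706, 0.038]
force: [0.0, -0.2, -3.6]
gripper_width: 46.6
```

>>> jog_arm:
  steps:
    - [0,0,0,-0.006,0,0,1]
    - [0,0,0,-0.006,0,0,1]
    - [0,0,0,-0.006,0,0,1]

```text
time_s: 28.8
tool_pos: [535.4, 39.4, 124.1]
tool_rot: [0.706, -0.038, 0.706, 0.038]
force: [-0.8, -0.3, -1.9]
gripper_width: 46.2
```

>>> jog_arm:
  steps:
    - [0,0,0,-0.005,0,0,1]
    - [0,0,0,-0.005,0,0,1]
    - [0,0,0,-0.005,0,0,1]

```text
time_s: 29.1
tool_pos: [535.3, 39.4, 124.4]
tool_rot: [0.706, -0.038, 0.706, 0.038]
force: [-1.1, 0.7, -1.8]
gripper_width: 45.8
```

>>> jog_arm:
  steps:
    - [0,0,0,-0.005,0,0,1]
    - [0,0,0,-0.005,0,0,1]
    - [0,0,0,-0.005,0,0,1]

```text
time_s: 29.4
tool_pos: [535.3, 39.4, 124.7]
tool_rot: [0.706, -0.038, 0.706, 0.038]
force: [0.5, 0.6, -2.1]
gripper_width: 46.2
```

>>> jog_arm:
  steps:
    - [0,0,0,-0.005,0,0,1]
    - [0,0,0,-0.005,0,0,1]
    - [0,0,0,-0.005,0,0,1]

```text
time_s: 29.7
tool_pos: [535.2, 39.4, 125.0]
tool_rot: [0.706, -0.038, 0.706, 0.038]
force: [-0.6, -0.8, -4.4]
gripper_width: 46.3
```

>>> jog_arm:
  steps:
    - [0,0,0,-0.004,0,0,1]
    - [0,0,0,-0.004,0,0,1]
    - [0,0,0,-0.004,0,0,1]

```text
time_s: 30.0
tool_pos: [535.1, 39.4, 125.3]
tool_rot: [0.706, -0.038, 0.706, 0.038]
force: [-0.1, 0.1, -4.9]
gripper_width: 46.3
```

>>> jog_arm:
  steps:
    - [0,0,0,-0.004,0,0,1]
    - [0,0,0,-0.004,0,0,1]
    - [0,0,0,-0.004,0,0,1]

```text
time_s: 30.3
tool_pos: [535.1, 39.4, 125.5]
tool_rot: [0.706, -0.038, 0.706, 0.038]
force: [-0.2, -0.5, -6.8]
gripper_width: 46.0
```

Balls stop it: the pull has grown about 4 N above the weight after the free play. Let it down home.

>>> jog_arm:
  steps:
    - [0,0,0,0.02,0,0,1]
    - [0,0,0,0.04,0,0,1]
    - [0,0,0,0.06,0,0,1]
    - [0,0,0,0.07,0,0,1]
    - [0,0,0,0.07,0,0,1]

```text
time_s: 30.8
tool_pos: [535.6, 39.4, 120.4]
tool_rot: [0.706, -0.038, 0.706, 0.038]
force: [-0.3, -0.5, -2.3]
gripper_width: 46.0
```

>>> jog_arm:
  steps:
    - [0,0,0,0.004,0,0,1]
    - [0,0,0,0.004,0,0,0.8]
    - [0,0,0,0.004,0,0,0]
    - [0,0,0,0.004,0,0,0]
    - [0,0,0,0.004,0,0,0]
    - [0,0,0,0.004,0,0,0]
    - [0,0,0,0.004,0,0,0]

```text
time_s: 31.5
tool_pos: [535.4, 39.4, 120.0]
tool_rot: [0.706, -0.038, 0.706, 0.038]
force: [0.0, -0.9, -0.1]
gripper_width: 85.4
```

>>> jog_arm:
  steps:
    - [0,0,0,-0.1,0,0,0]
    - [0,0,0,-0.4,0,0,0]
    - [0,0,0,-0.8,0,0,0]
    - [0,0,0,-1,0,0,0]
    - [0,0,0,-1,0,0,0]

```text
time_s: 32.0
tool_pos: [537.4, 39.2, 204.0]
tool_rot: [0.709, -0.038, 0.703, 0.037]
force: [0.2, -0.1, 0.7]
gripper_width: 85.3
```

>>> jog_arm:
  steps:
    - [0,0,0,0,-0.8,0,0]
    - [0,0,0,-0.2,-0.8,0,0]
    - [0,0,0,-0.2,-0.8,0,0]
    - [0,0,0,-0.2,-0.8,0,0]

```text
time_s: 32.4
tool_pos: [541.9, -24.0, 215.1]
tool_rot: [0.706, -0.037, 0.706, 0.038]
force: [-0.7, -0.2, 0.2]
gripper_width: 85.3
```

```bash
python3 snap.py w22; python3 - <<'E'
from h import *
im,d=grab_frame('scene');cv2.imwrite('pics/s22.png',cv2.resize(im,(800,600)))
z=np.load('pics/w22.npz');W=z['W'];k=(abs(W[...,0]-535)<30)&(abs(W[...,1]-38)<30)&(W[...,2]>100)
p=W[k];print(k.sum(),np.percentile(p[:,2],[10,50,90,95]).round(1)); t=p[p[:,2]>140]; print('sleeve top',t.mean(0).round(1),np.median(t[:,2]),rect(t[:,:2]))
E
```

```text
t 32.40 pos [541.9 -24.  215.1] yaw 6.08 tilt [-1.     0.001 -0.001] F [-0.7 -0.2  0.2] w 85.3 q [-0.23  0.03  1.94  0.    1.17 -0.34]
4553 [112.5 144.4 146.2 146.5]
sleeve top [535.1  39.8 145.3] 145.48021463217736 (array([535.1,  38.9]), array([47.2, 47. ]), 8.62)
```

View pics/w22.png

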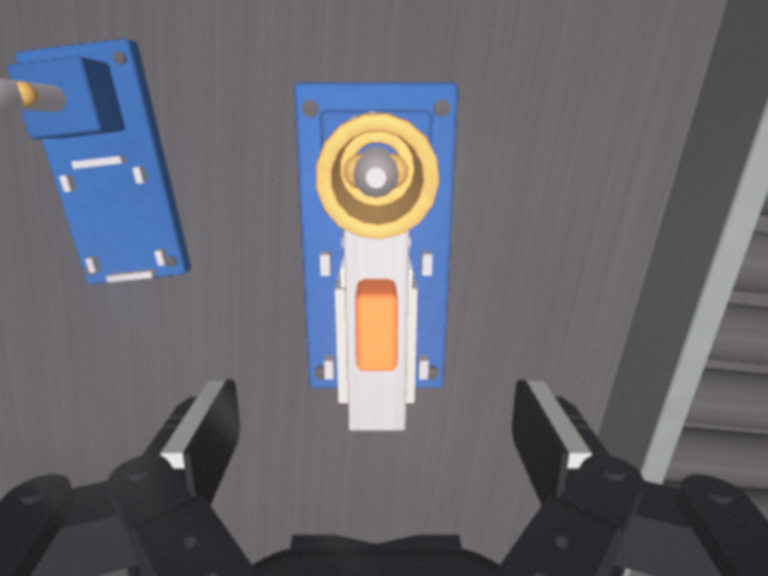

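View pics/s22.png

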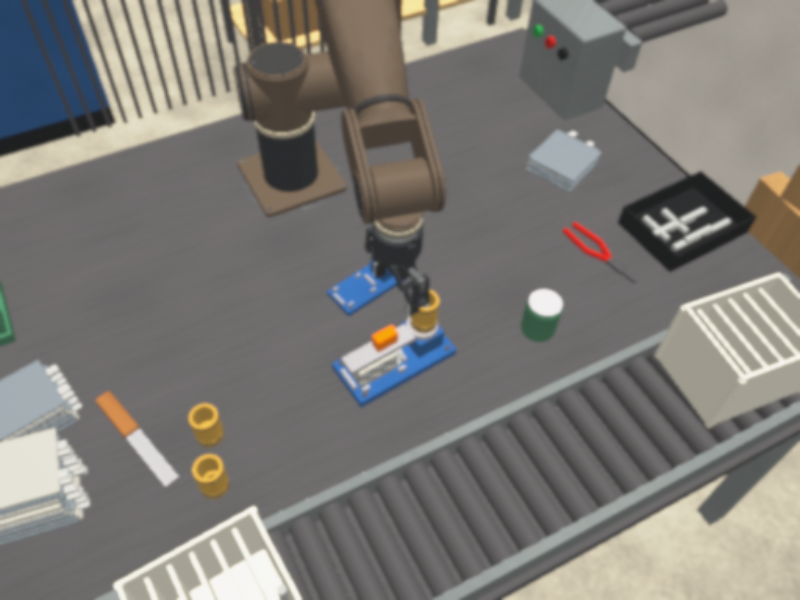

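Sleeve home: its top is at 145.5 mm (146 expected) and the balls are out above the narrow bore at (376,170). The can, pliers and scraper haven't moved. Handing in.

```bash
python3 -c "
from station import *
print(job_done())"
```

```text
the job is handed in; nothing more can be done
None
```

The plate stack is clamped in the larger fixture, and I handed the job in at about 32.5 s of the 72 s allowed.

- **Stack:** it sits flat in the nest, centred within about 1 mm, with its top at 63.6 mm (64 expected).
- **Clamp bar:** it lies straight on the stack and heel block, tail to the nest, with its eye around the post.
- **Sleeve:** I used the leftmost one and pushed it past the balls. I felt the snap as a downward pull of about 7–8 N beyond its weight, and it came home at the predicted height.
- **Lock check:** I pulled up in small steps. After about 4.5 mm of free travel the balls resisted with about 4 N above the sleeve's weight. I then let it down home and released it.

**Final pictures:** the sleeve's top is at 145.5 mm (146 expected), the balls are out above the narrow bore, and the gripper is clear of everything. The can, pliers and scraper look undisturbed.

**Disagreements:**
- The top camera placed things 3 to 5 mm off the wrist camera in x. I used the wrist camera.
- One view put the eye about 2 mm off the post towards the nest, which is within the eye's clearance.

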